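Snug an adjustable wrench on a pivot nut and tighten it

ROBOT

A 6-joint arm with a two-finger parallel gripper is mounted at the origin on a cart in front of the work surface, level with it; the furniture and walls round the work are solid. World frame = base frame: x ahead of the robot, y to its left, z up, the work surface at z = 0. Lengths are in m, angles in rad, forces in N, time in s.
With the tool pointing down it reaches from about 0.35 to 0.8 m from the base axis. Payload 7.3 kg.
Tool frame: the origin (TCP) lies at the very end of the fingers, on their centre line; the grasp point (between the pads) lies bot.hold_point_z behind it (bot.hold_point_z is the distance from the TCP to the grasp point, in m); z points along the fingers, y is the line along which they close (so a half turn about z gives the same grasp; the last joint's range is limited). The gripper opens to 85 mm and grips with 20 to 120 N. Pads are 22 mm wide; open, the fingers measure 114 mm over their backs; the gripper's body (76 mm by 85 mm) begins 54 mm behind the grasp point. The pads swing forward as they close: fully open they stand 13 mm farther back than shut.
Start: joints at [-1.337, 0.342, 1.524, -0, 1.275, -0.146], TCP at [0.195, -0.488, 0.211] pointing down, gripper open.
Joint ranges: [-2.53, 2.53], [-0.77, 2.02], [0.04, 2.7], [-1, 4.14], [0.28, 2.66], [-3.11, 3.11]. Speed limits (rad/s): [2.57, 2.57, 3.14, 3.14, 3.14, 3.14].

INTERFACE

Orientations are given as a unit quaternion [w, x, y, z].
In Python, from bench import bot gives the robot as it stands.
- The arm moves only by the tool play_rows, never from a script. Its argument "plan" is a list of rows, each an object with "claw": the opening, from 0 (shut) to 1 (fully open); "delta_pos": the shift along the tool's x, y, z in m, a list of three; "twist": the turn about the tool's z in rad. In form: [{"claw": claw, "delta_pos": [x, y, z], "twist": twist}, ...]. A call has 1 to 10 rows; each row shifts and turns the commanded pose from where the row before left it, along the tool's axes as they then stand; what a row does not reach is not made up. A row lasts 1/8 s, in which the tool goes at most 62.5 mm and 10.7 degrees, less where a joint would pass 70% of its speed; a pose out of reach is approached as far as the arm can. A call with a gripper value outside its range is refused whole. The fingers move at their own pace and stop on an object; the grip force is fixed at half the most. Time passes only in rows, so rows that do not move let the fingers close. It gives the time, the measured TCP pose, the force, the opening and the grip force at its end, in the units of the state.
- bot.get_state(): the state, without advancing time (a new reading comes with each control period).
- bot.read_camera(name): name is "scene" or "top"; returns a dict with "image" (480x640x3 uint8, red, green, blue), "camera_matrix" (3x3 intrinsics, pixels), "R" (3x3) and "t" (3): a world point X has camera coordinates R X + t. Camera axes: x right, y down, z forward; pixel columns grow to the right and rows downward; lengths in m; the calibration is good to about 2 mm. A picture is of the moment at which its call begins. There is no depth.
- bot.close_job(): hands the job in; it is judged then, once.
The state is a dict: "time": time; "joint_positions": joint angles; "qvel": joint speeds; "joint_torque": joint torques, N m; "tool_pos": TCP position; "tool_rot": TCP orientation; "contact_force": force on the tool from outside, world axes, zero at the start; "moment": the same for the moment, N m; "opening": finger opening in m; "grip_force": force on a finger pad.
Only numpy, scipy, OpenCV 4.12 (cv2) and the standard library are available. Lean on these libraries where they do the work, as an engineer would, in place of code of your own. Each camera call takes 0.05 s, during which the arm holds its last target. There are 200 camera calls.

TASK

The pivot nut of the upturned turntable has worked loose: lay the adjustable wrench flat on the painted wood with its open jaws round the nut, and before turning anything roll its worm with a light fingertip until the jaw is snug on two flats. Then swing the handle clockwise (seen from above) until the nut comes up tight, without forcing the wrench round any further, and leave it sitting on the nut. Set the wrench down gently, never press it hard into the paint, and leave the jar, the paint pot and the tape roll where they stand.

Things in the scene. Friction and masses are not known exactly. Their poses are not given: they have to be found in the camera images.
- turntable: Wooden lazy Susan lying upside down on a dark non-slip mat (330 x 330 x 3 mm), fixed. Lower disc 300 mm across, oak, z 3 to 20 mm; upper disc sage green paint, 250 mm across, its flat painted face 40 mm above the table. Origin on its axis at table height, z up.
- pivot_bolt: The steel pivot bolt in the centre of the painted face, upright and fixed, carrying the nut; a flat washer is let in flush round it. Origin on the axis at the painted face (40 mm above the table); its end stands 12.5 mm above the face. Its yaw is not that of the nut.
- nut_turn (a joint): Turn of the hexagon nut in rad, growing clockwise seen from above; negative while loose (starts between -0.85 and -0.5). It turns against 0.15 N m of friction and is tight at 0, where it stops.
- nut_top (a point): Centre of the nut's top, 11 mm above the painted face. Brass-coloured hexagon nut, 22 mm across flats, 25.4 mm across corners, side walls from 0.6 to 11 mm above the face. Site axes turn with the nut: z up, x through one corner, so two flats are at its +y and -y, at 11 mm (and every 60 degrees).
- nut_mark (a point): Red paint mark on the nut's top at the corner on its x axis, 11.5 mm from the nut's axis.
- wrench: Adjustable wrench, chrome, 0.28 kg, 240 mm long, lying flat. Origin: in its underside plane, mid of a 22 mm mouth. z up; x points out of the mouth, parallel to the jaw faces; fixed jaw's face at y = -11 mm, movable jaw on the +y side. Jaw faces run from x = -13 to 14 mm; the mouth's closed back is at x = -15 mm, so the nut's centre belongs at x = -2 to +5 mm. Head 13 mm thick, x -57 to -15 mm.
- jaw: Movable jaw of the wrench, grey steel; its frame has the wrench's axes and moves along the wrench's -y as it closes.
- jaw_slide (a joint): Closing travel of the movable jaw in m: the gap between the jaws is 27 mm at 0 and 22 mm at 0.005; starts between 0.0010 and 0.0018. Only the worm moves it: 0.5 mm per rad of worm; it holds by itself and creeps back open only above some 50 N on the jaw.
- worm_turn (a joint): Turn of the worm in rad, growing as the jaw closes (jaw_slide = 0.0005 x worm_turn). Friction 0.026 N m, so rolling it takes about 3.5 N along its rim.
- worm_top (a point): Top of the knurled worm, a steel roller 15 mm across, 14 mm long, axis along the wrench's y, at wrench (-33, 8, 15.8) mm, 2.8 mm proud of the head; fixed to the wrench. Dragging a fingertip over it towards the mouth (wrench +x) closes the jaw, the other way opens it; it turns without end. Friction coefficient on a fingertip about 0.9, so rolling it takes 6 to 12 N of press.
- handle_mid (a point): Point inside the handle, 120 mm from the wrench's origin, 5.5 mm above its underside; axes as the wrench's. The straight handle leaves the origin along wrench (-0.924, 0.383) (157.5 degrees from +x) and runs from 55 to 205 mm from it, 22 mm wide, top 11 mm above the underside. The centre of mass is on it, 70 to 85 mm from the origin.
- varnish_jar: White varnish jar with a black cap, 62 mm across, 68 mm high; origin under its centre. Leave alone.
- washi_roll: Roll of blue paper tape lying flat, 58 mm across, 19 mm high; origin under its centre. Leave alone.
- sample_pot_c: Small paint pot with a teal label, 53 mm across, 58 mm high; origin under its centre. Leave alone.
Not all that is in view belongs to the job. Of the things shaped like the wrench, the chrome one is meant.

How it is judged:
On the way, in this order (a step that is already met when the one before it is completed fails the run):
1. the wrench lies flat on the painted wood with its jaws round the nut (horizontal distance between wrench and nut_top below 0.007 m and z of wrench in the frame of turntable below 0.043 m and angle between wrench's own z axis and vertical below 0.07 rad), for 0.2 s.
2. the worm has been rolled until the movable jaw bears on the nut, the gap at most 23.5 mm (all of step 1 and value of joint jaw_slide above 0.0035 m and contact force between jaw and pivot_bolt above 1.5 N), for 0.2 s.
At the end, for the whole second after the job is handed in: The nut is tight (nut_turn above -0.03 rad) and the wrench rests, released, flat on the painted wood (tilted less than 0.07 rad, underside less than 3 mm above it) with its origin within 7 mm of the nut's axis and its jaws still closed to 23.7 mm or less (all of step 1 and value of joint jaw_slide above 0.0033 m and value of joint nut_turn above -0.03 rad and linear speed of wrench below 0.02 m/s); the robot touches nothing.
It fails at once if the nut turned (its mark moved over 4 mm) with the jaw slack, the gap over 23.7 mm: this rounds the corners (distance of nut_mark from where it was at the start of the episode above 0.004 m and value of joint jaw_slide below 0.0033 m).
It fails at once if the wrench pressed or knocked on the painted wood with more than 30 N (contact force between wrench and turntable above 30 N).
It fails at once if the wrench forced round on the nut once the jaw is snug: its jaw faces over 0.3 rad out of line with the nearest flats (value of joint jaw_slide above 0.0035 m and horizontal distance between wrench and nut_top below 0.01 m and (angle between the y axis of wrench and the y axis of nut_top, either way round between 0.3 and 0.747 rad or angle between the y axis of wrench and the y axis of nut_top, either way round above 1.347 rad)).
It fails at once if a bystander moved by more than 20 mm (distance of any of varnish_jar, washi_roll, sample_pot_c from where it was at the start of the episode above 0.02 m).
It also fails if it takes over 72 s, if anything falls off the work surface, if the arm or the gripper's body presses on something with over 40 N, if the wrist force passes 120 N, or if a joint passes its speed limit or range.

## Working session

There is one attempt and no reset: what is moved stays moved. The work goes in short steps, Python scripts to look and compute and a tool call to move; the robot and the scene stay as the last step left them, time stands still between calls to the robot, and variables do not carry over. Pictures are saved under pics/ and viewed, at most 10 in all, crops included, and the job is handed in when it is done.

Besides the shell and the picture viewer there is one more tool, called after "Emit:" as name(argument=value, ...) on one line, values as JSON. play_rows: Moves the arm, as the interface text tells. Its arguments: {"type":"object","properties":{"plan":{"type":"array","items":{"type":"object","properties":{"claw":{"type":"number"},"delta_pos":{"type":"array","items":{"type":"number"}},"twist":{"type":"number"}}}}},"required":["plan"]}

```bash
mkdir -p pics; python3 - <<'E'
from bench import bot
import cv2,json,numpy as np
print(bot.get_state(), bot.hold_point_z)
for n in("scene","top"):
    c=bot.read_camera(n); cv2.imwrite(f"pics/{n}0.png",c["image"][:,:,::-1]); print(n,c["camera_matrix"],c["R"],c["t"])
E
```

```text
{'time': 0.0, 'joint_positions': array([-1.33700898e+00,  3.42713498e-01,  1.52503574e+00, -8.88487644e-06,
        1.27540384e+00, -1.46011199e-01]), 'qvel': array([-0.00094836,  0.0004206 , -0.00071153,  0.00087281, -0.00174703,
        0.00065222]), 'joint_torque': array([ 1.57847921e-04, -4.33673573e+01, -2.46010780e+01, -1.61393450e-04,
        7.83508003e-03, -3.04468745e-05]), 'tool_pos': array([ 0.19454399, -0.48714817,  0.21052424]), 'tool_rot': array([-7.79278487e-04,  9.82022710e-01,  1.88761195e-01, -3.84761193e-05]), 'contact_force': array([-1.38741713,  0.28667532,  0.51768544]), 'moment': array([ 0.04256603, -0.04694851,  0.00239437]), 'grip_force': 0.0, 'opening': 0.08546582492398375} 0.0187
scene [[507.74160539   0.         320.42003977]
 [  0.         507.74160539 240.97969658]
 [  0.           0.           1.        ]] [[ 7.94178046e-01 -6.07684545e-01  8.50970715e-04]
 [-2.89094061e-01 -3.79045698e-01 -8.79061422e-01]
 [ 5.34514597e-01  6.97885272e-01 -4.76707765e-01]] [-0.59004331  0.17554737  1.00788456]
top [[517.2840584    0.         315.7568808 ]
 [  0.         517.2840584  246.25545912]
 [  0.           0.           1.        ]] [[-0.0231182  -0.99965384 -0.01255983]
 [-0.99746021  0.02391043 -0.06709261]
 [ 0.0673697   0.01097687 -0.9976677 ]] [-0.12305168  0.62618918  0.96538491]
```

View pics/scene0.png

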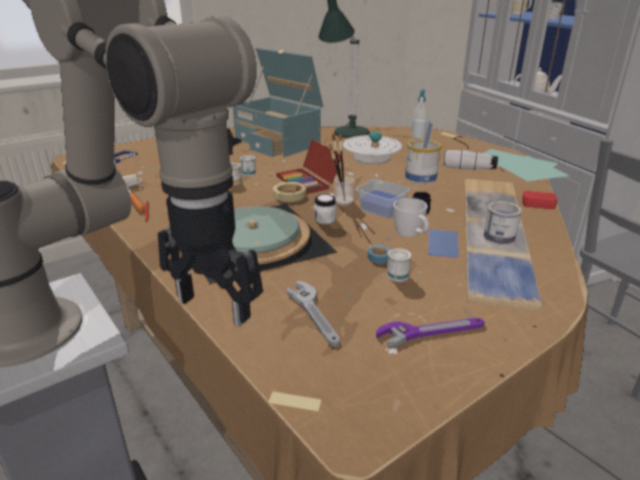

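View pics/top0.png

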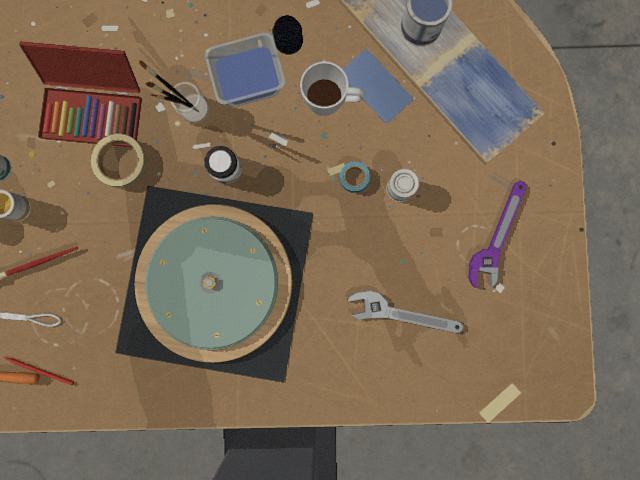

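Candidates: the chrome wrench at top (405,313) / scene (315,312), and the purple-handled wrench at top (500,240) / scene (430,330). The chrome one fits the description. I'll confirm it in one enlarged crop together with the nut.

```bash
python3 - <<'E'
import cv2,numpy as np
t=cv2.imread("pics/top0.png");s=cv2.imread("pics/scene0.png")
R=lambda im,x0,y0,w,h,W,H:cv2.resize(im[y0:y0+h,x0:x0+w],(W,H),interpolation=cv2.INTER_CUBIC)
o=np.zeros((600,800,3),np.uint8)
o[:300,:780]=R(t,340,283,130,50,780,300)
o[300:600,:300]=R(t,195,267,30,30,300,300)
o[300:600,310:670]=R(s,280,275,72,60,360,300)[:, :360]
cv2.imwrite("pics/c0.png",o)
E
```

```text
(no output)
```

View pics/c0.png

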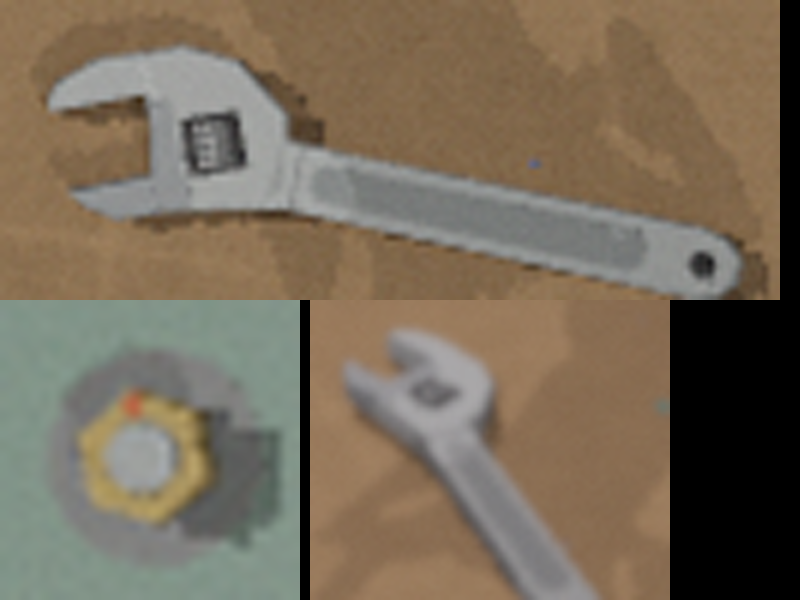

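The crop confirms the chrome wrench: worm at top (375.7,306.5), mouth opening left, grey movable jaw on the lower side. The nut is at top (209.5,282.8) with its red mark at (208.3,277.3). Next I turn these pixels into positions.

```bash
cat > h.py <<'E'
import numpy as np, cv2
from bench import bot
CAM={}
def cam(n):
    c=bot.read_camera(n); CAM[n]=c; return c
def ray(c,p):
    K,R,t=c["camera_matrix"],c["R"],c["t"]
    o=-R.T@t; d=R.T@np.linalg.inv(K)@np.array([p[0],p[1],1.]); return o,d
def onz(c,p,z):
    o,d=ray(c,p); return o+d*(z-o[2])/d[2]
def proj(c,X):
    q=c["R"]@np.asarray(X)+c["t"]; q=c["camera_matrix"]@q; return q[:2]/q[2]
def tri(ps):
    A=[];b=[]
    for c,p in ps:
        o,d=ray(c,p); d=d/np.linalg.norm(d); M=np.eye(3)-np.outer(d,d); A.append(M); b.append(M@o)
    return np.linalg.lstsq(np.vstack(A),np.hstack(b),rcond=None)[0]
E
python3 - <<'E'
from h import *
t=cam("top");s=cam("scene");d=np.degrees
print("worm tri",tri([(t,(375.7,306.5)),(s,(305,293))]))
print("nut tri",tri([(t,(209.5,282.8)),(s,(252,224))]))
f=lambda x,y:(340+x/6,283+y/6)
w=onz(t,f(214,141),.0158)
a=onz(t,f(703,265),.011);b=onz(t,f(297,178),.011)
j0=onz(t,f(60,108),.013);j1=onz(t,f(148,96),.013)
print("worm",w,"hole",a,"hstart",b,"hyaw",d(np.arctan2(*(a-b)[1::-1])),"jawyaw",d(np.arctan2(*(j0-j1)[1::-1])),j0,j1)
n=onz(t,(209.5,282.8),.051);m=onz(t,(208.3,277.3),.051)
print("nut",n,"mark yaw",d(np.arctan2(*(m-n)[1::-1])),m-n)
for k,p,z in(("jar",(221,160),.068),("pot",(404,183),.058),("tape",(355,177),.019)): print(k,onz(t,p,z))
E
```

```text
worm tri [ 0.5074568  -0.25003183  0.01249905]
nut tri [0.56028307 0.06017385 0.04026103]
worm [ 0.50621945 -0.24865416  0.0158    ] hole [ 0.46353132 -0.40228166  0.011     ] hstart [ 0.49371403 -0.27506919  0.011     ] hyaw -103.34731822882937 jawyaw 96.43154235075733 [ 0.51758625 -0.20046053  0.013     ] [ 0.52074301 -0.22846456  0.013     ]
nut [0.55828934 0.05913188 0.051     ] mark yaw 11.798056034528082 [0.01016431 0.00212308 0.        ]
jar [0.78290009 0.03214584 0.068     ]
pot [ 0.733514   -0.30351756  0.058     ]
tape [ 0.75486127 -0.21629383  0.019     ]
```

Emit:
play_rows(plan=[{"claw":0.6,"delta_pos":[0.0434,-0.0088,0],"twist":0},{"claw":0.6,"delta_pos":[0.0434,-0.0088,0],"twist":0},{"claw":0.6,"delta_pos":[0.0434,-0.0088,0],"twist":0},{"claw":0.6,"delta_pos":[0.0434,-0.0088,0],"twist":0},{"claw":0.6,"delta_pos":[0.0434,-0.0088,0],"twist":0},{"claw":0.6,"delta_pos":[0.0434,-0.0088,0],"twist":0},{"claw":0.6,"delta_pos":[0.0434,-0.0088,0],"twist":0},{"claw":0.6,"delta_pos":[0.0434,-0.0088,0],"twist":0}])

```text
time: 1.2
tool_pos: [0.4921, -0.2925, 0.211]
tool_rot: [-0.0, 0.982, 0.189, -0.0]
contact_force: [-0.6, -1.3, 0.0]
opening: 0.0513
grip_force: 0.0
```

Emit:
play_rows(plan=[{"claw":0.6,"delta_pos":[0,0,0.02],"twist":-0.16},{"claw":0.6,"delta_pos":[0,0,0.02],"twist":-0.16},{"claw":0.6,"delta_pos":[0,0,0.02],"twist":-0.16},{"claw":0.6,"delta_pos":[0,0,0.02],"twist":-0.16},{"claw":0.6,"delta_pos":[0,0,0.02],"twist":-0.16},{"claw":0.6,"delta_pos":[0,0,0.02],"twist":-0.16},{"claw":0.6,"delta_pos":[0,0,0],"twist":0},{"claw":0.6,"delta_pos":[0,0,0],"twist":0}])

```text
time: 2.2
tool_pos: [0.4914, -0.2938, 0.0919]
tool_rot: [0.0, 0.785, 0.62, 0.0]
contact_force: [0.5, 1.1, -0.3]
opening: 0.0515
grip_force: 0.0
```

```bash
cat >> h.py <<'E'
def pose():
    s=bot.get_state(); w,x,y,z=s["tool_rot"]
    tx=np.array([1-2*(y*y+z*z),2*(x*y+w*z)]); 
    return s["tool_pos"],np.arctan2(tx[1],tx[0]),s
def to(X,yawdeg=None):
    "total tool-axis shift and twist to reach world X"
    p,y,s=pose(); d=np.asarray(X)-p; c,n=np.cos(y),np.sin(y)
    tw=None if yawdeg is None else -((np.radians(yawdeg)-y+np.pi/2)%np.pi-np.pi/2)
    print("at",p.round(4),"yaw",round(np.degrees(y),2),"t",s["time"],"F",s["contact_force"].round(2),"op",round(s["opening"],4),"| shift",np.round([c*d[0]+n*d[1],n*d[0]-c*d[1],-d[2]],4),"twist",tw)
E
python3 -c "
from h import *
to([.4906,-.2926,.002],-103)"
```

```text
at [ 0.4914 -0.2938  0.0919] yaw 76.59 t 2.2 F [ 0.53  1.14 -0.34] op 0.0515 | shift [ 0.001  -0.001   0.0899] twist -0.007153640558604124
```

Emit:
play_rows(plan=[{"claw":0.6,"delta_pos":[0.001,-0.001,0.03],"twist":0},{"claw":0.6,"delta_pos":[0,0,0.03],"twist":0},{"claw":0.6,"delta_pos":[0,0,0.015],"twist":0},{"claw":0.6,"delta_pos":[0,0,0.007],"twist":0},{"claw":0.6,"delta_pos":[0,0,0.006],"twist":0},{"claw":0.2,"delta_pos":[0,0,0],"twist":0},{"claw":0.1,"delta_pos":[0,0,0],"twist":0},{"claw":0.1,"delta_pos":[0,0,0],"twist":0},{"claw":0.1,"delta_pos":[0,0,0],"twist":0}])

```text
time: 3.32
tool_pos: [0.4904, -0.2924, 0.0035]
tool_rot: [0.0, 0.784, 0.621, 0.0]
contact_force: [0.1, -0.2, -0.0]
opening: 0.0084
grip_force: 0.0
```

```bash
python3 - <<'E'
from h import *
t=cam("top");s=cam("scene")
a=cv2.resize(t["image"][250:370,320:480,::-1],(800,600))
o=np.hstack([cv2.resize(t["image"][270:350,340:480,::-1],(400,230)),])
p=proj(s,[.49,-.29,.01]);x,y=map(int,p)
b=cv2.resize(s["image"][y-40:y+40,x-55:x+55,::-1],(800,580),interpolation=cv2.INTER_CUBIC)
cv2.imwrite("pics/g.png",b); print(p)
E
```

```text
[308.63770041 305.4954997 ]
```

View pics/g.png

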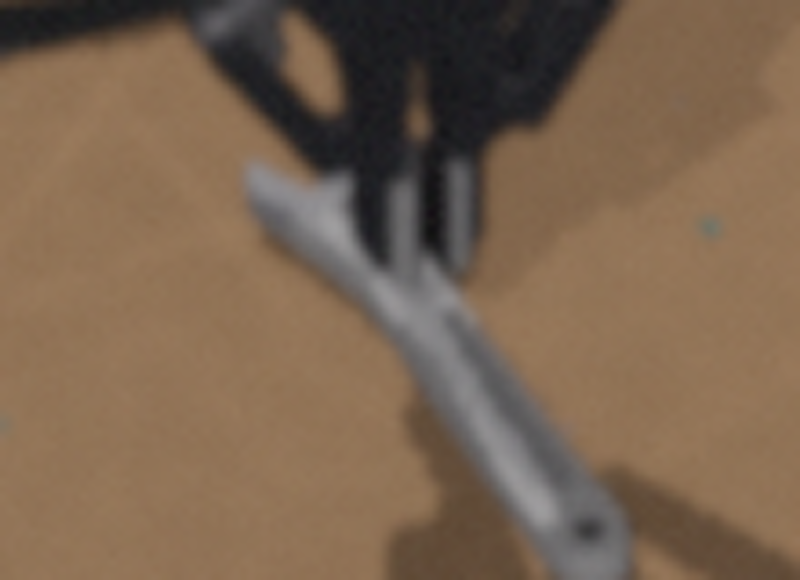

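The fingers closed above the handle: the opened tips sit higher than the TCP, which appears at crop (430,270), and the handle is not between them. I'll lift and check that the wrench hasn't shifted.

Emit:
play_rows(plan=[{"claw":0.1,"delta_pos":[0,0,-0.02],"twist":0},{"claw":0.45,"delta_pos":[0,0,-0.04],"twist":0},{"claw":0.45,"delta_pos":[-0.04,0,-0.05],"twist":0},{"claw":0.45,"delta_pos":[-0.06,0,-0.05],"twist":0},{"claw":0.45,"delta_pos":[-0.06,0,-0.05],"twist":0},{"claw":0.45,"delta_pos":[0,0,0],"twist":0}])

```text
time: 4.18
tool_pos: [0.4591, -0.4282, 0.1955]
tool_rot: [0.004, 0.785, 0.619, -0.0]
contact_force: [0.1, 0.4, -0.7]
opening: 0.0386
grip_force: 0.0
```

```bash
python3 - <<'E'
from h import *
t=cam("top")["image"][:,:,::-1]; s=cam("scene")["image"][:,:,::-1]
t0=cv2.imread("pics/top0.png");s0=cv2.imread("pics/scene0.png")
cv2.imwrite("pics/top1.png",t);cv2.imwrite("pics/scene1.png",s)
for a,b,(x0,y0,x1,y1) in((t0,t,(345,285,395,322)),(t0,t,(400,305,465,335)),(s0,s,(285,280,342,347))):
    T=a[y0:y1,x0:x1]; W=b[y0-15:y1+15,x0-15:x1+15]
    r=cv2.matchTemplate(W,T,cv2.TM_CCOEFF_NORMED); print(r.max(),np.array(cv2.minMaxLoc(r)[3])-15)
to([.4906,-.2926,0],-103)
E
```

```text
0.9876512 [0 0]
0.9605841 [0 0]
0.9091637 [0 0]
at [ 0.4589 -0.4235  0.1915] yaw 76.71 t 4.275 F [-0.31  0.27 -0.8 ] op 0.0386 | shift [0.1347 0.0007 0.1915] twist -0.00513921543661322
```

```bash
python3 - <<'E'
from h import *
s=cam("scene")
for z in(0,.004,.008,.012,.016,.02):
    print(z,[((proj(s,[.4904-.23*u+.973*v,-.2924-.973*u-.23*v,z])-np.array([308-55,305-40]))*[800/110,580/80]).round() for u in (.011,-.011) for v in(-.004,.004)])
E
```

```text
0 [array([413., 349.]), array([439., 343.]), array([384., 308.]), array([409., 301.])]
0.004 [array([413., 338.]), array([439., 331.]), array([383., 297.]), array([409., 290.])]
0.008 [array([413., 327.]), array([439., 320.]), array([383., 286.]), array([409., 279.])]
0.012 [array([413., 315.]), array([439., 309.]), array([383., 274.]), array([408., 268.])]
0.016 [array([413., 304.]), array([439., 297.]), array([383., 263.]), array([408., 256.])]
0.02 [array([413., 292.]), array([438., 286.]), array([383., 252.]), array([408., 245.])]
```

Emit:
play_rows(plan=[{"claw":0.45,"delta_pos":[0.045,0.0002,0.05],"twist":0},{"claw":0.45,"delta_pos":[0.045,0.0002,0.05],"twist":0},{"claw":0.45,"delta_pos":[0.045,0.0003,0.05],"twist":-0.005},{"claw":0.45,"delta_pos":[0,0,0.03],"twist":0},{"claw":0.45,"delta_pos":[0,0,0.009],"twist":0},{"claw":0.45,"delta_pos":[0,0,0.002],"twist":0},{"claw":0.45,"delta_pos":[0,0,0],"twist":0},{"claw":0.45,"delta_pos":[0,0,0],"twist":0}])

```text
time: 5.32
tool_pos: [0.4891, -0.3026, 0.0128]
tool_rot: [0.001, 0.783, 0.623, 0.0]
contact_force: [0.4, -0.0, -0.4]
opening: 0.0387
grip_force: 0.0
```

Emit:
play_rows(plan=[{"claw":0.45,"delta_pos":[0,0,0.001],"twist":0},{"claw":0.45,"delta_pos":[0,0,0.001],"twist":0},{"claw":0.45,"delta_pos":[0,0,0],"twist":0}])

```text
time: 5.7
tool_pos: [0.4886, -0.3019, 0.0097]
tool_rot: [0.0, 0.782, 0.623, -0.0]
contact_force: [-0.2, -0.2, 0.3]
opening: 0.0383
grip_force: 0.0
```

Emit:
play_rows(plan=[{"claw":0.45,"delta_pos":[0.009,0,0.003],"twist":0},{"claw":0.45,"delta_pos":[0,0,0.003],"twist":0},{"claw":0.45,"delta_pos":[0,0,0.002],"twist":0},{"claw":0.45,"delta_pos":[0,0,0.002],"twist":0},{"claw":0.45,"delta_pos":[0,0,0],"twist":0}])

```text
time: 6.32
tool_pos: [0.4906, -0.2931, -0.0005]
tool_rot: [-0.0, 0.782, 0.623, -0.0]
contact_force: [0.4, -0.2, -0.4]
opening: 0.0383
grip_force: 0.0
```

Emit:
play_rows(plan=[{"claw":0.2,"delta_pos":[0,0,0],"twist":0},{"claw":0.1,"delta_pos":[0,0,0],"twist":0},{"claw":0.1,"delta_pos":[0,0,0],"twist":0},{"claw":0.1,"delta_pos":[0,0,0],"twist":0}])

```text
time: 6.82
tool_pos: [0.4907, -0.2931, -0.0003]
tool_rot: [0.0, 0.782, 0.623, -0.0]
contact_force: [1.1, -0.5, 0.7]
opening: 0.0085
grip_force: 0.0
```

Emit:
play_rows(plan=[{"claw":0.1,"delta_pos":[0,0,0.001],"twist":0},{"claw":0.1,"delta_pos":[0,0,0.001],"twist":0},{"claw":0.1,"delta_pos":[0,0,0],"twist":0}])

```text
time: 7.2
tool_pos: [0.4907, -0.2931, -0.0024]
tool_rot: [-0.0, 0.782, 0.623, -0.0]
contact_force: [-0.7, -0.9, 0.3]
opening: 0.0088
grip_force: 0.0
```

Emit:
play_rows(plan=[{"claw":0.1,"delta_pos":[0,0,0.001],"twist":0},{"claw":0.1,"delta_pos":[0,0,0.001],"twist":0},{"claw":0.1,"delta_pos":[0,0,0],"twist":0}])

```text
time: 7.58
tool_pos: [0.4907, -0.293, -0.0044]
tool_rot: [-0.0, 0.782, 0.623, -0.0]
contact_force: [0.2, -0.1, -0.7]
opening: 0.0085
grip_force: 0.0
```

Emit:
play_rows(plan=[{"claw":0.1,"delta_pos":[0,0,0.001],"twist":0},{"claw":0.1,"delta_pos":[0,0,0.001],"twist":0},{"claw":0.1,"delta_pos":[0,0,0],"twist":0}])

```text
time: 7.95
tool_pos: [0.4907, -0.2931, -0.0064]
tool_rot: [-0.0, 0.782, 0.623, -0.0]
contact_force: [-0.1, -0.2, 0.7]
opening: 0.0083
grip_force: 0.0
```

```bash
python3 - <<'E'
from h import *
s=cam("scene");p=proj(s,[.49,-.29,.01]);x,y=map(int,p)
t=cam("top")["image"]
b=cv2.resize(s["image"][y-40:y+40,x-55:x+55,::-1],(800,580),interpolation=cv2.INTER_CUBIC)
cv2.imwrite("pics/g2.png",b); print(p); to([.4907,-.293,0])
E
```

```text
[308.63770041 305.4954997 ]
at [ 0.4907 -0.2931 -0.0063] yaw 77.05 t 8.05 F [ 0.23 -0.08 -0.25] op 0.0086 | shift [ 0.0001 -0.     -0.0063] twist None
```

View pics/g2.png

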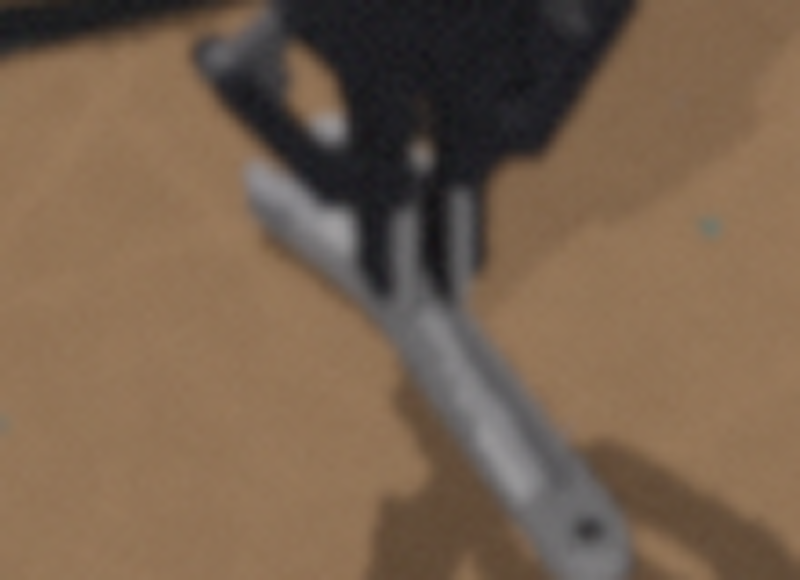

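The tips are now at crop (405,310) and (460,295), roughly 12 mm above the table by projection, so the real tips lie about 18 mm behind the reported TCP. I'll touch down on the handle top to calibrate that.

Emit:
play_rows(plan=[{"claw":0.1,"delta_pos":[0,0,0.001],"twist":0},{"claw":0.1,"delta_pos":[0,0,0],"twist":0}])

```text
time: 8.3
tool_pos: [0.4906, -0.293, -0.0074]
tool_rot: [-0.0, 0.782, 0.623, -0.0]
contact_force: [-0.6, 0.5, -1.0]
opening: 0.0087
grip_force: 0.0
```

Emit:
play_rows(plan=[{"claw":0.1,"delta_pos":[0,0,0.001],"twist":0},{"claw":0.1,"delta_pos":[0,0,0],"twist":0}])

```text
time: 8.55
tool_pos: [0.4907, -0.293, -0.0084]
tool_rot: [-0.0, 0.782, 0.623, -0.0]
contact_force: [-0.0, 0.1, -0.2]
opening: 0.0087
grip_force: 0.0
```

Emit:
play_rows(plan=[{"claw":0.1,"delta_pos":[0,0,0.001],"twist":0},{"claw":0.1,"delta_pos":[0,0,0],"twist":0}])

```text
time: 8.8
tool_pos: [0.4908, -0.2931, -0.0088]
tool_rot: [0.0, 0.782, 0.623, 0.0]
contact_force: [-1.3, 0.4, 5.1]
opening: 0.0085
grip_force: 2.3
```

Contact at TCP z = -0.0087 on the 11 mm handle top puts the tips about 19.7 mm behind the reported TCP at this opening. Now I regrasp deeper.

Emit:
play_rows(plan=[{"claw":0.1,"delta_pos":[0,0,-0.015],"twist":0},{"claw":0.45,"delta_pos":[0,0,0],"twist":0},{"claw":0.45,"delta_pos":[0,0,0],"twist":0},{"claw":0.45,"delta_pos":[0,0,0.015],"twist":0},{"claw":0.45,"delta_pos":[0,0,0.005],"twist":0},{"claw":0.45,"delta_pos":[0,0,0.003],"twist":0},{"claw":0.45,"delta_pos":[0,0,0.002],"twist":0},{"claw":0.45,"delta_pos":[0,0,0],"twist":0}])

```text
time: 9.8
tool_pos: [0.4908, -0.2931, -0.0194]
tool_rot: [0.0, 0.782, 0.623, -0.0]
contact_force: [0.2, 0.3, -0.3]
opening: 0.0384
grip_force: 0.0
```

Emit:
play_rows(plan=[{"claw":0.3,"delta_pos":[0,0,0],"twist":0},{"claw":0.15,"delta_pos":[0,0,0],"twist":0},{"claw":0.1,"delta_pos":[0,0,0],"twist":0},{"claw":0.1,"delta_pos":[0,0,0],"twist":0}])

```text
time: 10.3
tool_pos: [0.491, -0.2933, -0.0188]
tool_rot: [0.0, 0.782, 0.623, 0.0]
contact_force: [-0.6, 1.1, 5.5]
opening: 0.0195
grip_force: 60.1
```

Emit:
play_rows(plan=[{"claw":0.1,"delta_pos":[0,0,-0.01],"twist":0},{"claw":0.1,"delta_pos":[0,0,-0.03],"twist":0},{"claw":0.1,"delta_pos":[0,0,-0.03],"twist":0},{"claw":0.1,"delta_pos":[0,0,-0.03],"twist":0},{"claw":0.1,"delta_pos":[0,0,0],"twist":0}])

```text
time: 10.92
tool_pos: [0.4918, -0.2939, 0.0826]
tool_rot: [0.002, 0.782, 0.623, 0.0]
contact_force: [0.1, -0.7, -3.6]
opening: 0.0196
grip_force: 59.2
```

Emit:
play_rows(plan=[{"claw":0.1,"delta_pos":[0.02,0.002,0],"twist":0},{"claw":0.1,"delta_pos":[0.035,0.004,0],"twist":0},{"claw":0.1,"delta_pos":[0.045,0.005,0],"twist":0},{"claw":0.1,"delta_pos":[0.045,0.005,0],"twist":0},{"claw":0.1,"delta_pos":[0.045,0.005,0],"twist":0},{"claw":0.1,"delta_pos":[0.045,0.005,0],"twist":0},{"claw":0.1,"delta_pos":[0.035,0.004,0],"twist":0},{"claw":0.1,"delta_pos":[0.02,0.002,0],"twist":0},{"claw":0.1,"delta_pos":[0,0,0],"twist":0}])

```text
time: 12.05
tool_pos: [0.5863, -0.016, 0.0795]
tool_rot: [-0.001, 0.782, 0.624, -0.001]
contact_force: [0.6, -0.2, -3.7]
opening: 0.0194
grip_force: 59.2
```

Emit:
play_rows(plan=[{"claw":0.1,"delta_pos":[0,0,0],"twist":-0.08},{"claw":0.1,"delta_pos":[0,0,0],"twist":-0.13},{"claw":0.1,"delta_pos":[0,0,0],"twist":-0.14},{"claw":0.1,"delta_pos":[0,0,0],"twist":-0.13},{"claw":0.1,"delta_pos":[0,0,0],"twist":-0.08},{"claw":0.1,"delta_pos":[0,0,0],"twist":0},{"claw":0.1,"delta_pos":[0,0,0],"twist":0}])

```text
time: 12.92
tool_pos: [0.5866, -0.0183, 0.0804]
tool_rot: [-0.0, 0.581, 0.814, -0.0]
contact_force: [-0.5, 0.3, -3.9]
opening: 0.0197
grip_force: 59.2
```

```bash
python3 - <<'E'
from h import *
to([.5872,-.0168,.06],109.3)
t=cam("top");cv2.imwrite("pics/top2.png",t["image"][:,:,::-1])
cv2.imwrite("pics/c2.png",cv2.resize(t["image"][255:305,185:255,::-1],(784,560),interpolation=cv2.INTER_CUBIC))
E
```

```text
at [ 0.5866 -0.0183  0.0804] yaw 108.99 t 12.925 F [-0.49  0.32 -3.92] op 0.0197 | shift [0.0012 0.0011 0.0204] twist -0.005363001646990551
```

View pics/c2.png

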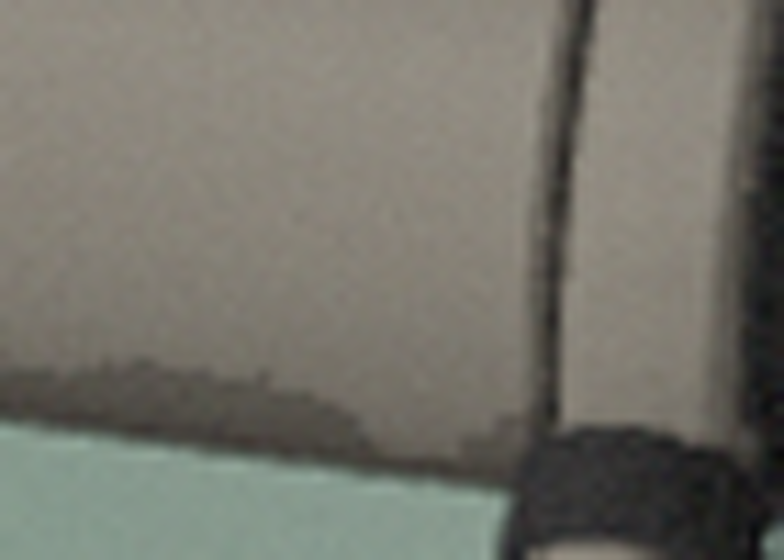

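The arm hides the nut from the top camera here. I'll go back to a place where the top camera sees the wrench head in hand and calibrate the held pose against the camera.

Emit:
play_rows(plan=[{"claw":0.1,"delta_pos":[0,0,0],"twist":0.08},{"claw":0.1,"delta_pos":[0,0,0],"twist":0.13},{"claw":0.1,"delta_pos":[0,0,0],"twist":0.14},{"claw":0.1,"delta_pos":[0,0,0],"twist":0.13},{"claw":0.1,"delta_pos":[0,0,0],"twist":0.08},{"claw":0.1,"delta_pos":[0,0,0],"twist":0}])

```text
time: 13.72
tool_pos: [0.5868, -0.0177, 0.0806]
tool_rot: [0.0, 0.782, 0.623, -0.0]
contact_force: [0.5, 0.1, -3.1]
opening: 0.0197
grip_force: 59.2
```

Emit:
play_rows(plan=[{"claw":0.1,"delta_pos":[-0.02,-0.002,0],"twist":0},{"claw":0.1,"delta_pos":[-0.04,-0.004,0],"twist":0},{"claw":0.1,"delta_pos":[-0.05,-0.006,0],"twist":0},{"claw":0.1,"delta_pos":[-0.055,-0.006,0],"twist":0},{"claw":0.1,"delta_pos":[-0.05,-0.006,0],"twist":0},{"claw":0.1,"delta_pos":[-0.04,-0.004,0],"twist":0},{"claw":0.1,"delta_pos":[-0.02,-0.002,0],"twist":0},{"claw":0.1,"delta_pos":[0,0,0],"twist":0},{"claw":0.1,"delta_pos":[0,0,0],"twist":0}])

```text
time: 14.85
tool_pos: [0.4961, -0.278, 0.0806]
tool_rot: [-0.0, 0.782, 0.623, 0.0]
contact_force: [0.6, 0.8, -2.4]
opening: 0.0194
grip_force: 59.2
```

```bash
python3 - <<'E'
from h import *
to([.5872,-.0168,.06],109.3)
t=cam("top");im=t["image"][:,:,::-1].copy();cv2.imwrite("pics/top3.png",im)
p,y,_=pose(); tx=np.array([np.cos(y),np.sin(y)]); o=p[:2]+.0805*tx; w=y+np.radians(22.5)
ex=np.array([np.cos(w),np.sin(w)]);ey=np.array([-ex[1],ex[0]])
b=p[2]+.0188
W=lambda x,yy,z:proj(t,np.append(o+ex*x/1e3+ey*yy/1e3,b+z/1e3))
pr={k:W(*v) for k,v in dict(worm=(-33,8,15.8),back=(-15,-11,13),tip=(14,-11,13),o=(0,0,13),h55=(-50.8,21,11)).items()}
x0,y0=(pr["o"]-[30,30]).astype(int); S=10
c=cv2.resize(im[y0:y0+60,x0:x0+80],(800,600),interpolation=cv2.INTER_CUBIC)
print(x0,y0,{k:((v-[x0,y0]+.5)*S-.5).round() for k,v in pr.items()})
cv2.imwrite("pics/c3.png",c)
E
```

```text
at [ 0.4961 -0.278   0.0806] yaw 77.1 t 14.85 F [ 0.64  0.83 -2.42] op 0.0194 | shift [0.2749 0.0305 0.0206] twist -0.5620395455545357
322 275 {'worm': array([509., 317.]), 'back': array([382., 227.]), 'tip': array([216., 259.]), 'o': array([309., 307.]), 'h55': array([623., 371.])}
```

View pics/c3.png

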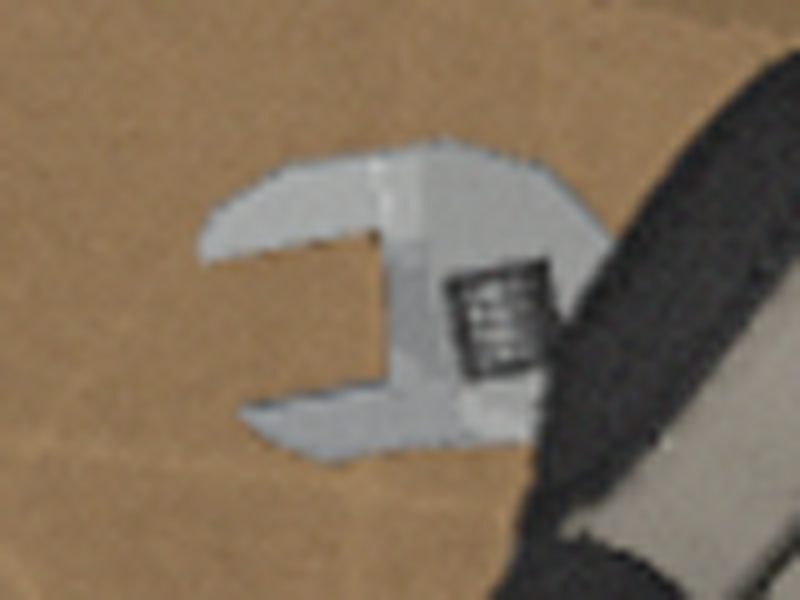

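```bash
python3 - <<'E'
from h import *
from scipy.optimize import minimize
t=cam("top"); im=(cv2.imread("pics/top0.png").astype(float)+cv2.imread("pics/top1.png"))/2
x0,y0=195,267; c=im[y0:y0+30,x0:x0+30]; S=8
C=cv2.resize(c,None,fx=S,fy=S,interpolation=cv2.INTER_CUBIC); B,G,Rr=cv2.split(C)
red=np.clip(Rr-G-70,0,None); ys,xs=np.nonzero(red>0); wgt=red[ys,xs]
pm=(np.array([(xs*wgt).sum(),(ys*wgt).sum()])/wgt.sum()+.5)/S-.5+[x0,y0]
yel=((Rr-B)>45).astype(np.uint8)
n,l,st,ce=cv2.connectedComponentsWithStats(yel); k=1+np.argmax(st[1:,4]); m=(l==k).astype(np.uint8)
cn=cv2.findContours(m,0,2)[0][0]; mask=cv2.fillPoly(np.zeros_like(m),[cn],1)
def ren(q):
    a=q[2]+np.arange(6)*np.pi/3; P=[]
    for z in(.0406,.051): P+=[proj(t,[q[0]+.0127*np.cos(b),q[1]+.0127*np.sin(b),z]) for b in a]
    P=((np.array(P)-[x0,y0]+.5)*S-.5); h=cv2.convexHull(P.astype(np.float32))
    return cv2.fillConvexPoly(np.zeros_like(m),np.round(h*16).astype(np.int32),1,shift=4)
def cost(q):
    r=ren([q[0]/1e3,q[1]/1e3,np.radians(q[2]*3)]); return 1-(r&mask).sum()/(r|mask).sum()
best=min((minimize(cost,[559,60,g/3],method="Nelder-Mead",options=dict(initial_simplex=[[559,60,g/3],[561,60,g/3],[559,62,g/3],[559,60,g/3+3]])) for g in(0,12,24)),key=lambda r:r.fun)
q=best.x; M=onz(t,pm,.0512)*1e3
print(q[:2],q[2]*3,best.fun,"mark px",pm,M,"mark yaw",np.degrees(np.arctan2(M[1]-q[1],M[0]-q[0])),np.hypot(M[1]-q[1],M[0]-q[0]))
for g in range(-6,30,3): print(g,round(cost([q[0],q[1],g/3]),4),end=" ")
E
```

```text
[559.36202263  60.28720632] 13.105935821044808 0.1099499722067816 mark px [207.83973726 277.09538453] [568.8473682   62.05772925  51.2       ] mark yaw 10.573086157309847 9.649172611657505
-6 0.1453 -3 0.1422 0 0.1352 3 0.1299 6 0.1197 9 0.1143 12 0.1131 15 0.1135 18 0.1177 21 0.1284 24 0.1377 27 0.1435
```

Emit:
play_rows(plan=[{"claw":0.1,"delta_pos":[0.02,0.0023,0],"twist":0},{"claw":0.1,"delta_pos":[0.038,0.0045,0],"twist":0},{"claw":0.1,"delta_pos":[0.05,0.006,0],"twist":0},{"claw":0.1,"delta_pos":[0.06,0.007,0],"twist":0},{"claw":0.1,"delta_pos":[0.05,0.0065,0],"twist":0},{"claw":0.1,"delta_pos":[0.038,0.0045,0],"twist":0},{"claw":0.1,"delta_pos":[0.02,0.0023,0],"twist":0},{"claw":0.1,"delta_pos":[0,0,0],"twist":0}])

```text
time: 15.95
tool_pos: [0.5901, -0.0154, 0.0805]
tool_rot: [-0.0, 0.781, 0.624, -0.0]
contact_force: [0.2, -0.3, -3.7]
opening: 0.0198
grip_force: 59.2
```

Emit:
play_rows(plan=[{"claw":0.1,"delta_pos":[0,0,0],"twist":-0.084},{"claw":0.1,"delta_pos":[0,0,0],"twist":-0.13},{"claw":0.1,"delta_pos":[0,0,0],"twist":-0.14},{"claw":0.1,"delta_pos":[0,0,0],"twist":-0.13},{"claw":0.1,"delta_pos":[0,0,0],"twist":-0.09},{"claw":0.1,"delta_pos":[0,0,0.01],"twist":0},{"claw":0.1,"delta_pos":[0,0,0.005],"twist":0},{"claw":0.1,"delta_pos":[0,0,0],"twist":0}])

```text
time: 16.95
tool_pos: [0.5895, -0.0176, 0.0647]
tool_rot: [-0.001, 0.575, 0.818, -0.0]
contact_force: [0.7, 0.1, -3.2]
opening: 0.0196
grip_force: 59.2
```

```bash
python3 -c "
from h import *
to([.5901,-.0161,.0212],110)"
```

```text
at [ 0.5895 -0.0176  0.0647] yaw 109.86 t 16.95 F [ 0.68  0.1  -3.16] op 0.0196 | shift [0.0012 0.0011 0.0435] twist -0.0024493716461218007
```

Emit:
play_rows(plan=[{"claw":0.1,"delta_pos":[0.0012,0.0011,0.01],"twist":0},{"claw":0.1,"delta_pos":[0,0,0.01],"twist":0},{"claw":0.1,"delta_pos":[0,0,0.008],"twist":0},{"claw":0.1,"delta_pos":[0,0,0.002],"twist":0},{"claw":0.1,"delta_pos":[0,0,0],"twist":0},{"claw":0.1,"delta_pos":[0,0,0],"twist":0}])

```text
time: 17.7
tool_pos: [0.591, -0.0159, 0.036]
tool_rot: [0.0, 0.574, 0.819, 0.0]
contact_force: [0.7, -0.7, -4.0]
opening: 0.0198
grip_force: 59.2
```

```bash
python3 -c "
from h import *
to([.5901,-.0161,.0212],110)"
```

```text
at [ 0.591  -0.0159  0.036 ] yaw 109.94 t 17.7 F [ 0.69 -0.71 -3.97] op 0.0198 | shift [ 0.0001 -0.001   0.0148] twist -0.0010991928627672731
```

Emit:
play_rows(plan=[{"claw":0.1,"delta_pos":[0,0,0.001],"twist":0},{"claw":0.1,"delta_pos":[0,0,0.001],"twist":0},{"claw":0.1,"delta_pos":[0,0,0.001],"twist":0},{"claw":0.1,"delta_pos":[0,0,0.001],"twist":0},{"claw":0.1,"delta_pos":[0,0,0],"twist":0}])

```text
time: 18.32
tool_pos: [0.5907, -0.0158, 0.0315]
tool_rot: [-0.0, 0.574, 0.819, -0.0]
contact_force: [0.4, 0.2, -3.2]
opening: 0.0194
grip_force: 59.2
```

Emit:
play_rows(plan=[{"claw":0.1,"delta_pos":[0,-0.0005,0.001],"twist":0},{"claw":0.1,"delta_pos":[0,0,0.001],"twist":0},{"claw":0.1,"delta_pos":[0,0,0],"twist":0}])

```text
time: 18.7
tool_pos: [0.5902, -0.016, 0.0295]
tool_rot: [-0.0, 0.574, 0.819, -0.0]
contact_force: [-0.1, 1.1, -2.9]
opening: 0.0197
grip_force: 59.2
```

Emit:
play_rows(plan=[{"claw":0.1,"delta_pos":[0,0,0.001],"twist":0},{"claw":0.1,"delta_pos":[0,0,0.001],"twist":0},{"claw":0.1,"delta_pos":[0,0,0],"twist":0}])

```text
time: 19.08
tool_pos: [0.5902, -0.016, 0.0275]
tool_rot: [-0.0, 0.574, 0.819, -0.0]
contact_force: [-0.1, 0.4, -2.5]
opening: 0.0201
grip_force: 59.2
```

Emit:
play_rows(plan=[{"claw":0.1,"delta_pos":[0,0,0.001],"twist":0},{"claw":0.1,"delta_pos":[0,0,0.001],"twist":0},{"claw":0.1,"delta_pos":[0,0,0.001],"twist":0},{"claw":0.1,"delta_pos":[0,0,0.001],"twist":0},{"claw":0.1,"delta_pos":[0,0,0],"twist":0}])

```text
time: 19.7
tool_pos: [0.5902, -0.016, 0.0235]
tool_rot: [-0.0, 0.574, 0.819, -0.0]
contact_force: [-0.4, -0.2, -2.1]
opening: 0.0195
grip_force: 59.2
```

Emit:
play_rows(plan=[{"claw":0.1,"delta_pos":[0,0,0.0007],"twist":0},{"claw":0.1,"delta_pos":[0,0,0.0005],"twist":0},{"claw":0.1,"delta_pos":[0,0,0],"twist":0}])

```text
time: 20.08
tool_pos: [0.5903, -0.016, 0.0224]
tool_rot: [0.0, 0.574, 0.819, -0.0]
contact_force: [-0.5, -0.7, -1.4]
opening: 0.0198
grip_force: 59.2
```

Emit:
play_rows(plan=[{"claw":0.1,"delta_pos":[0,0,0.0005],"twist":0},{"claw":0.1,"delta_pos":[0,0,0],"twist":0}])

```text
time: 20.32
tool_pos: [0.5903, -0.016, 0.0219]
tool_rot: [0.0, 0.574, 0.819, -0.0]
contact_force: [-0.7, 0.3, -2.5]
opening: 0.0194
grip_force: 59.2
```

Emit:
play_rows(plan=[{"claw":0.1,"delta_pos":[0,0,0.0005],"twist":0},{"claw":0.1,"delta_pos":[0,0,0],"twist":0}])

```text
time: 20.58
tool_pos: [0.5903, -0.016, 0.0214]
tool_rot: [0.0, 0.574, 0.819, -0.0]
contact_force: [0.9, 0.1, -1.9]
opening: 0.0197
grip_force: 59.2
```

Emit:
play_rows(plan=[{"claw":0.1,"delta_pos":[0,0,0.0005],"twist":0},{"claw":0.1,"delta_pos":[0,0,0],"twist":0}])

```text
time: 20.82
tool_pos: [0.5903, -0.016, 0.0212]
tool_rot: [0.0, 0.574, 0.819, 0.0]
contact_force: [-1.5, 0.2, -0.3]
opening: 0.0194
grip_force: 59.5
```

Emit:
play_rows(plan=[{"claw":0.1,"delta_pos":[0,0,0.0005],"twist":0},{"claw":0.1,"delta_pos":[0,0,0],"twist":0}])

```text
time: 21.08
tool_pos: [0.5904, -0.016, 0.0211]
tool_rot: [0.0, 0.574, 0.819, 0.0]
contact_force: [-3.5, 0.6, 6.0]
opening: 0.0194
grip_force: 60.1
```

Emit:
play_rows(plan=[{"claw":0.2,"delta_pos":[0,0,-0.0005],"twist":0},{"claw":0.35,"delta_pos":[0,0,0],"twist":0},{"claw":0.45,"delta_pos":[0,0,0],"twist":0},{"claw":0.45,"delta_pos":[0,0,-0.02],"twist":0},{"claw":0.45,"delta_pos":[0,0,-0.05],"twist":0},{"claw":0.1,"delta_pos":[-0.04,0,-0.03],"twist":0},{"claw":0,"delta_pos":[-0.05,0,0],"twist":0},{"claw":0,"delta_pos":[-0.05,0,0],"twist":0},{"claw":0,"delta_pos":[-0.05,0,0],"twist":0},{"claw":0,"delta_pos":[-0.04,0,0],"twist":0}])

```text
time: 22.32
tool_pos: [0.6691, -0.2343, 0.1207]
tool_rot: [0.0, 0.574, 0.819, -0.0]
contact_force: [0.1, -0.5, -0.3]
opening: -0.0003
grip_force: 0.0
```

```bash
python3 - <<'E'
from h import *
to([.5901,-.0161,.0212],110)
t=cam("top");im=t["image"][:,:,::-1].copy();cv2.imwrite("pics/top4.png",im)
cv2.imwrite("pics/scene4.png",cam("scene")["image"][:,:,::-1])
cv2.imwrite("pics/c4.png",cv2.resize(im[255:315,190:270],(800,600),interpolation=cv2.INTER_CUBIC))
E
```

```text
at [ 0.6691 -0.2343  0.1207] yaw 109.89 t 22.325 F [ 0.06 -0.53 -0.3 ] op -0.0003 | shift [ 2.321e-01 -1.000e-04  9.950e-02] twist -0.001927644057943878
```

View pics/c4.png

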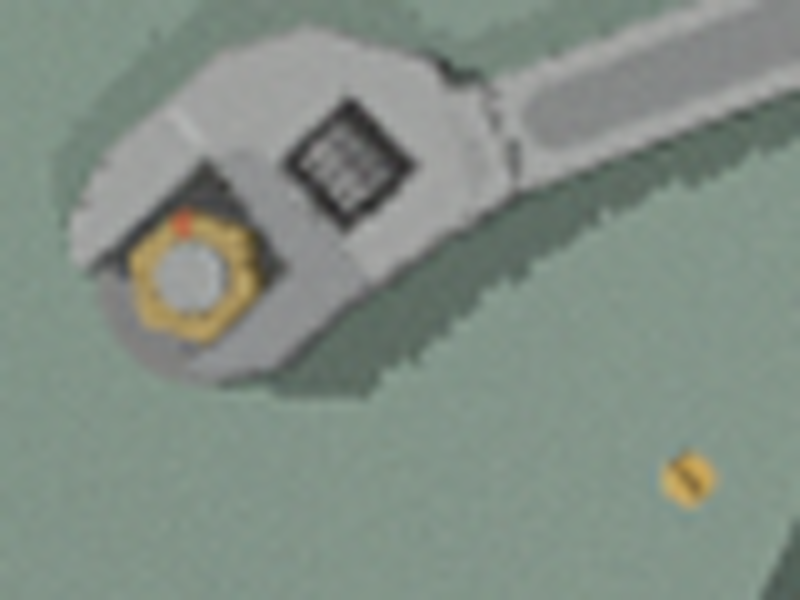

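The jaws sit round the nut: nut at crop (190,278), mouth back around (245,215), worm at (350,163). Next I work out the approach to the worm.

```bash
python3 - <<'E'
from h import *
t=cam("top")
w=onz(t,(224.55,270.85),.0548); print("worm cam",w, "corr",w[:2]+[.001,-.0009])
tx=np.array([np.cos(np.radians(109.9)),np.sin(np.radians(109.9))]); o=np.array([.5904,-.016])+.0805*tx+[-.0005,.0004]
e=np.radians(131.7);ex=np.array([np.cos(e),np.sin(e)]);ey=np.array([-ex[1],ex[0]])
k=o-.033*ex+.008*ey; print("origin",o,"worm tool",k)
s=(k+w[:2]+[.001,-.0009])/2; print("use",s,"start",s-.009*ex)
to(np.append(s-.009*ex,.06),131.7)
E
```

```text
worm cam [0.57953857 0.0303913  0.0548    ] corr [0.58053857 0.0294913 ]
origin [0.56249945 0.06009319] worm tool [0.57847894 0.03013229]
use [0.57950875 0.0298118 ] start [0.58549583 0.02309205]
at [ 0.6686 -0.2343  0.1199] yaw 109.77 t 22.475 F [-0.01  0.2  -0.46] op 0.0001 | shift [0.2703 0.0089 0.0599] twist -0.38267979428925236
```

Emit:
play_rows(plan=[{"claw":0,"delta_pos":[0.02,0.0009,0],"twist":0},{"claw":0,"delta_pos":[0.04,0.0013,0],"twist":0},{"claw":0,"delta_pos":[0.05,0.0016,0],"twist":0},{"claw":0,"delta_pos":[0.05,0.0017,0],"twist":0},{"claw":0,"delta_pos":[0.05,0.0016,0],"twist":0},{"claw":0,"delta_pos":[0.04,0.0012,0],"twist":0},{"claw":0,"delta_pos":[0.02,0.0006,0],"twist":0},{"claw":0,"delta_pos":[0,0,0.02],"twist":-0.13},{"claw":0,"delta_pos":[0,0,0.02],"twist":-0.13},{"claw":0,"delta_pos":[0,0,0.02],"twist":-0.123}])

```text
time: 23.72
tool_pos: [0.5851, 0.0246, 0.0605]
tool_rot: [0.0, 0.406, 0.914, -0.0]
contact_force: [-0.0, -0.3, 0.5]
opening: 0.0001
grip_force: 0.0
```

Emit:
play_rows(plan=[{"claw":0,"delta_pos":[0,0,0.01],"twist":0},{"claw":0,"delta_pos":[0,0,0],"twist":0}])

```text
time: 23.98
tool_pos: [0.5847, 0.0245, 0.0505]
tool_rot: [-0.0, 0.409, 0.913, -0.0]
contact_force: [0.2, -0.6, 0.6]
opening: 0.0003
grip_force: 0.0
```

```bash
python3 -c "
from h import *
to([.5855,.0231,.038],131.7)"
```

```text
at [0.5847 0.0245 0.0505] yaw 131.74 t 23.975 F [ 0.17 -0.56  0.63] op 0.0003 | shift [-0.0016 -0.0004  0.0125] twist 0.000681607236864501
```

Now down to contact with small steps.

Emit:
play_rows(plan=[{"claw":0,"delta_pos":[-0.0016,-0.0004,0.006],"twist":0},{"claw":0,"delta_pos":[0,0,0.004],"twist":0},{"claw":0,"delta_pos":[0,0,0.001],"twist":0},{"claw":0,"delta_pos":[0,0,0.001],"twist":0},{"claw":0,"delta_pos":[0,0,0],"twist":0}])

```text
time: 24.6
tool_pos: [0.5858, 0.0232, 0.039]
tool_rot: [0.0, 0.408, 0.913, -0.0]
contact_force: [-0.2, -0.3, 0.1]
opening: 0.0002
grip_force: 0.0
```

Emit:
play_rows(plan=[{"claw":0,"delta_pos":[0,0,0.0005],"twist":0},{"claw":0,"delta_pos":[0,0,0],"twist":0}])

```text
time: 24.85
tool_pos: [0.5858, 0.0232, 0.0385]
tool_rot: [0.0, 0.408, 0.913, -0.0]
contact_force: [0.4, 0.5, 0.2]
opening: -0.0
grip_force: 0.0
```

Emit:
play_rows(plan=[{"claw":0,"delta_pos":[0,0,0.0005],"twist":0},{"claw":0,"delta_pos":[0,0,0],"twist":0}])

```text
time: 25.1
tool_pos: [0.5858, 0.0232, 0.0379]
tool_rot: [0.0, 0.408, 0.913, -0.0]
contact_force: [0.3, -0.3, 0.1]
opening: -0.0002
grip_force: 0.0
```

Emit:
play_rows(plan=[{"claw":0,"delta_pos":[0,0,0.0005],"twist":0},{"claw":0,"delta_pos":[0,0,0.0005],"twist":0},{"claw":0,"delta_pos":[0,0,0],"twist":0}])

```text
time: 25.48
tool_pos: [0.5857, 0.0232, 0.0369]
tool_rot: [-0.0, 0.408, 0.913, -0.0]
contact_force: [0.7, -0.3, -0.2]
opening: -0.0003
grip_force: 0.0
```

Emit:
play_rows(plan=[{"claw":0,"delta_pos":[0,0,0.0005],"twist":0},{"claw":0,"delta_pos":[0,0,0],"twist":0}])

```text
time: 25.72
tool_pos: [0.5857, 0.0232, 0.0364]
tool_rot: [-0.0, 0.408, 0.913, -0.0]
contact_force: [0.2, 0.5, 0.1]
opening: 0.0001
grip_force: 0.0
```

Emit:
play_rows(plan=[{"claw":0,"delta_pos":[0,0,0.0005],"twist":0},{"claw":0,"delta_pos":[0,0,0],"twist":0}])

```text
time: 25.98
tool_pos: [0.5858, 0.0232, 0.0359]
tool_rot: [0.0, 0.408, 0.913, -0.0]
contact_force: [0.5, 0.7, 1.2]
opening: 0.0001
grip_force: 0.0
```

Emit:
play_rows(plan=[{"claw":0,"delta_pos":[0,0,0.0004],"twist":0},{"claw":0,"delta_pos":[0,0,0.0004],"twist":0},{"claw":0,"delta_pos":[0,0,0],"twist":0}])

```text
time: 26.35
tool_pos: [0.5859, 0.0232, 0.0355]
tool_rot: [0.0, 0.408, 0.913, 0.0]
contact_force: [-1.1, 0.1, 4.5]
opening: -0.0001
grip_force: 2.1
```

Emit:
play_rows(plan=[{"claw":0,"delta_pos":[0,0,0.0004],"twist":0},{"claw":0,"delta_pos":[0.002,0,0],"twist":0},{"claw":0,"delta_pos":[0.002,0,0],"twist":0}])

```text
time: 26.72
tool_pos: [0.5845, 0.0254, 0.0355]
tool_rot: [0.002, 0.408, 0.913, 0.0]
contact_force: [2.5, -3.1, 5.1]
opening: -0.0
grip_force: 2.8
```

Emit:
play_rows(plan=[{"claw":0,"delta_pos":[0.0025,0,0],"twist":0},{"claw":0,"delta_pos":[0.0025,0,0],"twist":0}])

```text
time: 26.98
tool_pos: [0.5811, 0.0292, 0.0356]
tool_rot: [0.002, 0.408, 0.913, 0.0]
contact_force: [0.5, -4.5, 6.0]
opening: -0.0003
grip_force: 3.2
```

Emit:
play_rows(plan=[{"claw":0,"delta_pos":[0.0025,0,0.0002],"twist":0},{"claw":0,"delta_pos":[0.0025,0,0],"twist":0}])

```text
time: 27.22
tool_pos: [0.5777, 0.0328, 0.0356]
tool_rot: [0.002, 0.408, 0.913, 0.0]
contact_force: [2.1, -4.9, 7.6]
opening: -0.0001
grip_force: 3.9
```

Emit:
play_rows(plan=[{"claw":0,"delta_pos":[0.0025,0,0],"twist":0},{"claw":0,"delta_pos":[0.0025,0,0],"twist":0}])

```text
time: 27.48
tool_pos: [0.5742, 0.0364, 0.0355]
tool_rot: [0.002, 0.408, 0.913, -0.0]
contact_force: [1.2, -4.3, 7.8]
opening: 0.0001
grip_force: 3.9
```

Emit:
play_rows(plan=[{"claw":0,"delta_pos":[0,0,-0.005],"twist":0},{"claw":0,"delta_pos":[-0.009,0,0],"twist":0},{"claw":0,"delta_pos":[-0.009,0,0],"twist":0},{"claw":0,"delta_pos":[0,0,0.004],"twist":0},{"claw":0,"delta_pos":[0,0,0.001],"twist":0},{"claw":0,"delta_pos":[0.002,0,0],"twist":0},{"claw":0,"delta_pos":[0.003,0,0],"twist":0},{"claw":0,"delta_pos":[0.003,0,0],"twist":0}])

```text
time: 28.48
tool_pos: [0.5808, 0.0294, 0.0356]
tool_rot: [0.002, 0.408, 0.913, 0.0]
contact_force: [1.4, -3.9, 4.3]
opening: 0.0002
grip_force: 2.4
```

Emit:
play_rows(plan=[{"claw":0,"delta_pos":[0.003,0,0],"twist":0},{"claw":0,"delta_pos":[0.003,0,0],"twist":0},{"claw":0,"delta_pos":[0.003,0,0],"twist":0}])

```text
time: 28.85
tool_pos: [0.5745, 0.0361, 0.0356]
tool_rot: [0.001, 0.408, 0.913, -0.0]
contact_force: [0.9, -5.4, 5.7]
opening: -0.0
grip_force: 3.1
```

Emit:
play_rows(plan=[{"claw":0,"delta_pos":[0,0,-0.005],"twist":0},{"claw":0,"delta_pos":[-0.009,0,0],"twist":0},{"claw":0,"delta_pos":[-0.009,0,0],"twist":0},{"claw":0,"delta_pos":[0,0,0.004],"twist":0},{"claw":0,"delta_pos":[0,0,0.0014],"twist":0},{"claw":0,"delta_pos":[0.002,0,0],"twist":0},{"claw":0,"delta_pos":[0.003,0,0],"twist":0},{"claw":0,"delta_pos":[0.003,0,0],"twist":0}])

```text
time: 29.85
tool_pos: [0.5819, 0.0281, 0.0356]
tool_rot: [0.002, 0.408, 0.913, -0.0]
contact_force: [0.2, -5.5, 7.6]
opening: 0.0001
grip_force: 3.8
```

Emit:
play_rows(plan=[{"claw":0,"delta_pos":[0.003,0,0],"twist":0},{"claw":0,"delta_pos":[0.003,0,0],"twist":0},{"claw":0,"delta_pos":[0.003,0,0],"twist":0}])

```text
time: 30.22
tool_pos: [0.5753, 0.0348, 0.0355]
tool_rot: [0.002, 0.408, 0.913, -0.0]
contact_force: [0.5, -7.3, 7.7]
opening: -0.0002
grip_force: 4.0
```

Emit:
play_rows(plan=[{"claw":0,"delta_pos":[0,0,-0.005],"twist":0},{"claw":0,"delta_pos":[-0.008,0,0],"twist":0},{"claw":0,"delta_pos":[-0.008,0,0],"twist":0},{"claw":0,"delta_pos":[0,0,0.004],"twist":0},{"claw":0,"delta_pos":[0,0,0.0012],"twist":0},{"claw":0,"delta_pos":[0.002,0,0],"twist":0},{"claw":0,"delta_pos":[0.003,0,0],"twist":0},{"claw":0,"delta_pos":[0.003,0,0],"twist":0}])

```text
time: 31.22
tool_pos: [0.5817, 0.0282, 0.0355]
tool_rot: [0.003, 0.408, 0.913, -0.0]
contact_force: [0.3, -7.7, 8.8]
opening: 0.0001
grip_force: 4.9
```

Emit:
play_rows(plan=[{"claw":0,"delta_pos":[0.003,0,0],"twist":0},{"claw":0,"delta_pos":[0.003,0,0],"twist":0}])

```text
time: 31.48
tool_pos: [0.5775, 0.0328, 0.0355]
tool_rot: [0.003, 0.408, 0.913, -0.0]
contact_force: [2.1, -7.4, 8.9]
opening: 0.0
grip_force: 4.0
```

Emit:
play_rows(plan=[{"claw":0,"delta_pos":[0.003,0,0],"twist":0},{"claw":0,"delta_pos":[0,0,-0.01],"twist":0},{"claw":0,"delta_pos":[0,0,-0.05],"twist":0},{"claw":0,"delta_pos":[-0.05,0,-0.02],"twist":0},{"claw":0,"delta_pos":[-0.055,0,0],"twist":0},{"claw":0,"delta_pos":[-0.055,0,0],"twist":0},{"claw":0,"delta_pos":[-0.04,0,0],"twist":0}])

```text
time: 32.35
tool_pos: [0.7079, -0.1137, 0.1136]
tool_rot: [-0.001, 0.408, 0.913, 0.0]
contact_force: [0.0, -1.1, -0.7]
opening: 0.0001
grip_force: 0.0
```

```bash
python3 - <<'E'
from h import *
to([.5855,.0231,.0355],131.7)
t=cam("top");im=t["image"][:,:,::-1].copy();cv2.imwrite("pics/top5.png",im)
cv2.imwrite("pics/c5.png",cv2.resize(im[255:315,190:270],(800,600),interpolation=cv2.INTER_CUBIC))
E
```

```text
at [ 0.7079 -0.1137  0.1136] yaw 131.85 t 32.35 F [ 0.   -1.06 -0.7 ] op 0.0001 | shift [1.835e-01 1.000e-04 7.810e-02] twist 0.002594939321750367
```

View pics/c5.png

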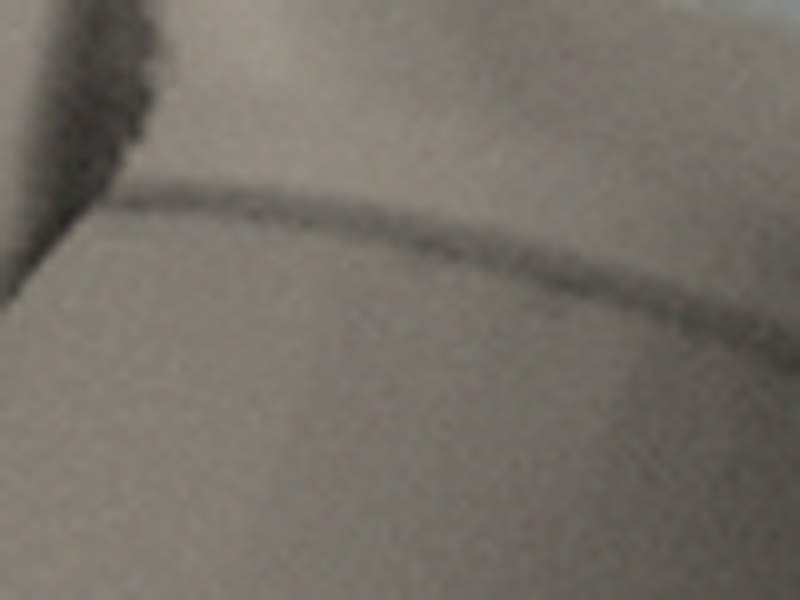

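The arm still covers the view. I'll move it clear before the next look.

Emit:
play_rows(plan=[{"claw":0,"delta_pos":[-0.02,-0.03,0],"twist":0},{"claw":0,"delta_pos":[-0.023,-0.04,0],"twist":0},{"claw":0,"delta_pos":[-0.02,-0.04,0],"twist":0},{"claw":0,"delta_pos":[0,0,0],"twist":0}])

```text
time: 32.9
tool_pos: [0.6657, -0.2355, 0.1137]
tool_rot: [-0.001, 0.41, 0.912, -0.0]
contact_force: [0.5, 0.4, -1.0]
opening: -0.0
grip_force: 0.0
```

```bash
python3 - <<'E'
from h import *
to([.5855,.0231,.0355],131.7)
t=cam("top");im=t["image"][:,:,::-1].copy();cv2.imwrite("pics/top5.png",im)
a=cv2.imread("pics/top4.png")
f=lambda i:cv2.resize(i[262:304,192:242],(400,336),interpolation=cv2.INTER_CUBIC)
o=np.hstack([f(a),f(im)])
d=cv2.absdiff(f(a),f(im))
print("mean diff",d.mean(), im[270,215],a[270,215])
o=np.vstack([o,cv2.resize(im[225:325,190:340],(390,260)).copy() if 0 else cv2.resize(im[240:320,190:432],(800,264))])
cv2.imwrite("pics/c6.png",o); print(o.shape)
E
```

```text
at [ 0.6657 -0.2355  0.1137] yaw 131.64 t 32.9 F [ 0.51  0.36 -1.02] op -0.0 | shift [0.2465 0.1119 0.0782] twist -0.0009848366258440322
mean diff 10.137735615079364 [161 162 160] [148 149 147]
(600, 800, 3)
```

View pics/c6.png

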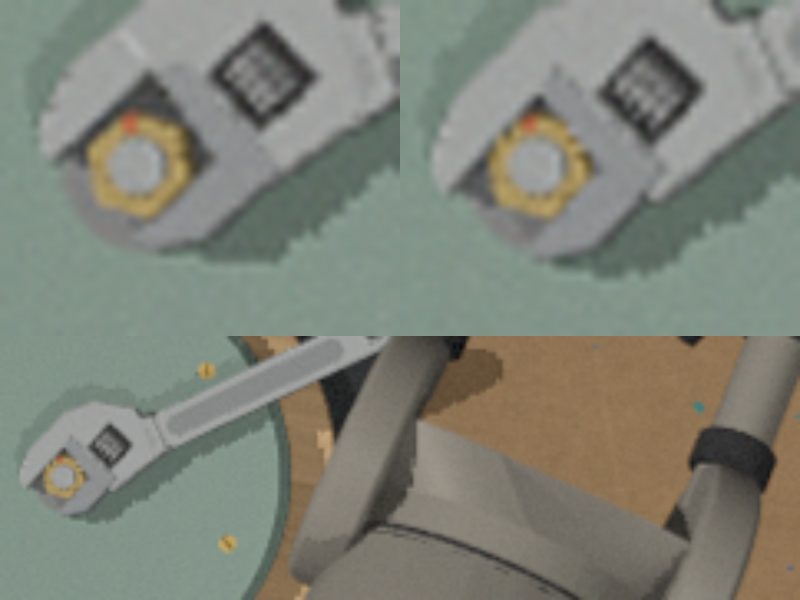

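The jaw has closed on the nut and the wrench slid about 4 mm until the mouth's back met it. The worm is now near crop (650,90), with the nut between both jaw faces. I'll do one firmer stroke to confirm it stalls.

Emit:
play_rows(plan=[{"claw":0,"delta_pos":[0.03,0.013,0],"twist":0},{"claw":0,"delta_pos":[0.05,0.022,0],"twist":0},{"claw":0,"delta_pos":[0.05,0.022,0],"twist":0},{"claw":0,"delta_pos":[0.05,0.022,0],"twist":0},{"claw":0,"delta_pos":[0.04,0.019,0.02],"twist":0},{"claw":0,"delta_pos":[0.0315,0.0139,0.02],"twist":0},{"claw":0,"delta_pos":[0,0,0.02],"twist":0},{"claw":0,"delta_pos":[0,0,0.01],"twist":0},{"claw":0,"delta_pos":[0,0,0],"twist":0}])

```text
time: 34.08
tool_pos: [0.5825, 0.0298, 0.0435]
tool_rot: [-0.001, 0.407, 0.913, -0.0]
contact_force: [-0.3, -0.6, -0.2]
opening: 0.0
grip_force: 0.0
```

```bash
python3 -c "
from h import *
to([.5822,.0268,.0348],131.7)"
```

```text
at [0.5825 0.0298 0.0435] yaw 131.91 t 34.075 F [-0.33 -0.56 -0.22] op 0.0 | shift [-0.002  -0.0022  0.0087] twist 0.003655266745294039
```

Emit:
play_rows(plan=[{"claw":0,"delta_pos":[-0.002,-0.0022,0.006],"twist":0},{"claw":0,"delta_pos":[0,0,0.002],"twist":0},{"claw":0,"delta_pos":[0,0,0.0007],"twist":0},{"claw":0,"delta_pos":[0.002,0,0],"twist":0},{"claw":0,"delta_pos":[0.003,0,0],"twist":0},{"claw":0,"delta_pos":[0.003,0,0],"twist":0}])

```text
time: 34.83
tool_pos: [0.5777, 0.0323, 0.0357]
tool_rot: [0.001, 0.408, 0.913, 0.0]
contact_force: [1.1, -1.8, 2.3]
opening: -0.0004
grip_force: 1.4
```

Emit:
play_rows(plan=[{"claw":0,"delta_pos":[0.002,0,0.0003],"twist":0},{"claw":0,"delta_pos":[0.002,0,0],"twist":0}])

```text
time: 35.08
tool_pos: [0.5754, 0.0351, 0.0356]
tool_rot: [0.001, 0.408, 0.913, 0.0]
contact_force: [3.8, -3.8, 5.3]
opening: -0.0
grip_force: 2.6
```

Emit:
play_rows(plan=[{"claw":0,"delta_pos":[0.002,0,0.0005],"twist":0},{"claw":0,"delta_pos":[0.002,0,0],"twist":0},{"claw":0,"delta_pos":[0.002,0,0],"twist":0}])

```text
time: 35.45
tool_pos: [0.5719, 0.0393, 0.0355]
tool_rot: [0.002, 0.408, 0.913, 0.0]
contact_force: [2.1, -4.2, 5.9]
opening: 0.0001
grip_force: 3.0
```

Emit:
play_rows(plan=[{"claw":0,"delta_pos":[0,0,-0.005],"twist":0},{"claw":0,"delta_pos":[-0.008,0,0],"twist":0},{"claw":0,"delta_pos":[-0.006,0,0],"twist":0},{"claw":0,"delta_pos":[0,0,0.004],"twist":0},{"claw":0,"delta_pos":[0,0,0.0016],"twist":0},{"claw":0,"delta_pos":[0.002,0,0],"twist":0},{"claw":0,"delta_pos":[0.003,0,0],"twist":0}])

```text
time: 36.33
tool_pos: [0.579, 0.0312, 0.0355]
tool_rot: [0.003, 0.408, 0.913, -0.0]
contact_force: [3.7, -7.5, 9.1]
opening: 0.0001
grip_force: 4.4
```

Emit:
play_rows(plan=[{"claw":0,"delta_pos":[0.003,0,0],"twist":0},{"claw":0,"delta_pos":[0.003,0,0],"twist":0}])

```text
time: 36.58
tool_pos: [0.5754, 0.0361, 0.0355]
tool_rot: [0.003, 0.408, 0.913, 0.0]
contact_force: [3.2, -4.4, 8.1]
opening: -0.0002
grip_force: 4.0
```

Emit:
play_rows(plan=[{"claw":0,"delta_pos":[0.002,0,0],"twist":0},{"claw":0,"delta_pos":[0,0,0],"twist":0}])

```text
time: 36.83
tool_pos: [0.5739, 0.0379, 0.0355]
tool_rot: [0.003, 0.408, 0.913, 0.0]
contact_force: [3.5, -4.0, 8.1]
opening: 0.0
grip_force: 4.2
```

Emit:
play_rows(plan=[{"claw":0,"delta_pos":[0,0,-0.005],"twist":0},{"claw":0,"delta_pos":[-0.008,0,0],"twist":0},{"claw":0,"delta_pos":[-0.006,0,0],"twist":0},{"claw":0,"delta_pos":[0,0,0.004],"twist":0},{"claw":0,"delta_pos":[0,0,0.0012],"twist":0},{"claw":0,"delta_pos":[0.002,0,0],"twist":0},{"claw":0,"delta_pos":[0.002,0,0],"twist":0}])

```text
time: 37.7
tool_pos: [0.5804, 0.0295, 0.0355]
tool_rot: [0.003, 0.408, 0.913, -0.0]
contact_force: [2.7, -8.9, 9.5]
opening: -0.0002
grip_force: 4.9
```

Emit:
play_rows(plan=[{"claw":0,"delta_pos":[0.002,0,0],"twist":0},{"claw":0,"delta_pos":[0.002,0,0],"twist":0}])

```text
time: 37.95
tool_pos: [0.5782, 0.0329, 0.0355]
tool_rot: [0.004, 0.408, 0.913, 0.0]
contact_force: [4.3, -6.4, 9.3]
opening: -0.0001
grip_force: 4.6
```

Emit:
play_rows(plan=[{"claw":0,"delta_pos":[0.002,0,0],"twist":0},{"claw":0,"delta_pos":[0.002,0,0],"twist":0}])

```text
time: 38.2
tool_pos: [0.5756, 0.0362, 0.0355]
tool_rot: [0.004, 0.408, 0.913, 0.001]
contact_force: [3.6, -4.1, 8.2]
opening: -0.0001
grip_force: 4.5
```

Emit:
play_rows(plan=[{"claw":0,"delta_pos":[0.002,0,0],"twist":0}])

```text
time: 38.33
tool_pos: [0.5743, 0.0377, 0.0355]
tool_rot: [0.004, 0.408, 0.913, 0.001]
contact_force: [3.3, -3.6, 9.1]
opening: 0.0003
grip_force: 4.5
```

Emit:
play_rows(plan=[{"claw":0,"delta_pos":[0,0,-0.03],"twist":0},{"claw":0,"delta_pos":[-0.03,-0.013,-0.05],"twist":0},{"claw":0,"delta_pos":[-0.05,-0.023,0],"twist":0},{"claw":0,"delta_pos":[-0.05,-0.023,0],"twist":0},{"claw":0,"delta_pos":[-0.05,-0.023,0],"twist":0},{"claw":0,"delta_pos":[-0.05,-0.023,0],"twist":0},{"claw":0,"delta_pos":[-0.02,-0.015,0],"twist":0},{"claw":0,"delta_pos":[0,0,0],"twist":0}])

```text
time: 39.33
tool_pos: [0.6481, -0.2286, 0.1126]
tool_rot: [-0.001, 0.409, 0.913, 0.0]
contact_force: [-0.2, 0.4, 0.0]
opening: 0.0001
grip_force: 0.0
```

```bash
cat >> h.py <<'E'
def meas(f):
    c=cam("top"); im=f if not isinstance(f,str) else cv2.imread(f)
    im=im.astype(np.float32); S=8; x0,y0=190,240
    C=cv2.resize(im[y0:y0+80,x0:x0+110],None,fx=S,fy=S,interpolation=cv2.INTER_CUBIC); B,G,R=cv2.split(C)
    P=lambda xs,ys:np.stack([(xs+.5)/S-.5+x0,(ys+.5)/S-.5+y0],-1)
    red=np.clip(R-G-60,0,None); red[:, 40*S:]=0; ys,xs=np.nonzero(red); w=red[ys,xs]
    mk=onz(c,P(*(np.average(v,weights=w) for v in(xs,ys))),.0512)[:2]
    grey=(np.abs(R-G)<14)&(np.abs(B-G)<14)&(G>110)
    pts=[]
    for px in np.arange(250,282,1.):   # handle centre per column
        col=grey[:,int((px-x0+.5)*S)]; n,l,st,ce=cv2.connectedComponentsWithStats(col.astype(np.uint8)[:,None]); k=1+np.argmax(st[1:,4]); pts.append(onz(c,P(np.array((px-x0+.5)*S),ce[k][1]),.051)[:2])
    vx,vy,a,b=cv2.fitLine(np.array(pts,np.float32),cv2.DIST_HUBER,0,.01,.01).ravel()
    yaw=np.degrees(np.arctan2(vy,vx)); yaw=yaw if vy<0 else yaw-180
    dark=((G<75)).astype(np.uint8); dark[:, :22*S]=0; dark[:,45*S:]=0; dark[:18*S]=0; dark[50*S:]=0
    n,l,st,ce=cv2.connectedComponentsWithStats(dark); 
    print("mark",(mk*1e3).round(1),"handle yaw",round(float(yaw),2),"pt",a,b)
    return mk,yaw,(a,b)
E
python3 - <<'E'
from h import *
im=cam("top")["image"][:,:,::-1].copy(); cv2.imwrite("pics/top6.png",im)
for f in("pics/top4.png","pics/top5.png","pics/top6.png"): meas(f)
to([.6,0,.05])
N=np.array([.5593,.0604])
# profile across the mouth, along wrench y through 4 x stations
t=cam("top")
for f,yw in(("pics/top4.png",131.7),("pics/top5.png",131.7),("pics/top6.png",131.7)):
    im=cv2.imread(f).astype(np.float32); e=np.radians(yw); ex=np.array([np.cos(e),np.sin(e)]);ey=np.array([-ex[1],ex[0]])
    print(f)
    for x in(-9,0,9):
        r=[]
        for v in range(-26,27,2):
            p=proj(t,np.append(N+ex*x/1e3+ey*v/1e3,.052)); q=cv2.getRectSubPix(im,(1,1),tuple(map(float,p)))[0,0]; r.append("%d/%d"%(q[1],q[2]-q[0]))
        print(x,*r)
E
```

```text
mark [569.   62.2] handle yaw -70.66 pt 0.60117674 -0.04609898
mark [569.   62.2] handle yaw -66.09 pt 0.60420406 -0.04115908
mark [569.1  62.2] handle yaw -66.36 pt 0.6021499 -0.038168047
at [ 0.6487 -0.2254  0.1137] yaw 131.98 t 39.525 F [ 0.35 -0.57 -0.44] op 0.0003 | shift [0.2001 0.1146 0.0637] twist None
pics/top4.png
-9 157/0 161/0 161/0 159/-1 163/0 153/0 109/0 74/0 74/12 92/40 127/57 141/68 149/71 145/71 148/72 126/65 103/55 91/48 73/21 122/1 143/-2 142/-3 143/-2 143/-1 124/-2 91/-3 105/-6
0 153/-1 162/0 162/0 161/0 161/-1 160/0 102/-1 82/15 132/57 150/66 156/21 159/0 159/0 160/0 160/0 164/0 150/17 144/62 131/62 116/13 140/-1 144/-4 143/-3 141/-3 125/-3 98/-3 104/-6
9 135/-7 139/-4 164/0 163/0 161/0 153/0 95/0 88/0 97/0 110/4 137/33 143/53 148/69 147/75 146/70 142/56 136/39 118/9 119/1 135/-2 142/-2 133/-1 118/-2 133/-6 149/-8 149/-7 148/-7
pics/top5.png
-9 141/-5 156/-1 160/0 162/-1 160/0 162/0 157/0 108/0 66/6 90/38 123/57 137/71 145/75 136/69 142/71 132/60 107/51 100/44 108/7 136/-1 143/-3 144/-2 141/-2 142/-2 108/-1 95/-3 108/-5
0 135/-5 154/-1 160/0 161/0 160/0 159/0 16
[... 176 characters left out ...]
61/-1 163/0 152/-2 100/-2 86/6 121/40 131/58 149/71 151/73 147/69 141/58 131/42 118/10 114/3 129/-1 143/-2 144/-1 131/-3 101/-5 102/-8 124/-6 153/-6
pics/top6.png
-9 137/-5 154/-1 164/0 161/0 161/0 161/0 158/0 124/-1 69/4 89/37 124/57 139/69 148/74 137/67 138/70 131/59 108/52 98/47 96/9 134/0 142/-2 141/-3 142/-2 142/0 109/-1 98/-3 109/-4
0 136/-3 153/-1 160/0 160/0 160/0 160/1 160/0 139/3 107/34 133/60 153/19 159/-1 160/0 161/0 164/0 161/-1 151/16 137/59 135/48 145/3 144/-3 144/-3 143/-2 141/0 116/0 96/-3 107/-4
9 132/-7 132/-6 142/-4 156/-1 160/0 162/-1 162/-2 151/0 101/0 85/5 121/39 133/55 150/69 149/74 145/72 141/58 130/41 120/9 114/2 132/0 144/-1 142/-1 128/-2 99/-3 107/-5 125/-6 152/-7
```

The mark has not moved, and handle yaw and gap are unchanged by the extra strokes (-66.1° to -66.4°, gap about 22–23 mm), so the jaw is snug. Now I bring the closed fingers to the far side of the handle.

Emit:
play_rows(plan=[{"claw":0,"delta_pos":[0.02,0.016,0],"twist":0},{"claw":0,"delta_pos":[0.035,0.029,0],"twist":0},{"claw":0,"delta_pos":[0.035,0.029,0],"twist":0},{"claw":0,"delta_pos":[0.03,0.025,0],"twist":0},{"claw":0,"delta_pos":[0.0196,0.0154,0],"twist":0},{"claw":0,"delta_pos":[0,0,0.02],"twist":0.1},{"claw":0,"delta_pos":[0,0,0.02],"twist":0.12},{"claw":0,"delta_pos":[0,0,0.01],"twist":0.1},{"claw":0,"delta_pos":[0,0,0],"twist":0}])

```text
time: 40.7
tool_pos: [0.64, -0.0462, 0.0629]
tool_rot: [-0.001, 0.547, 0.837, -0.0]
contact_force: [-0.7, -0.6, -0.0]
opening: 0.0003
grip_force: 0.0
```

```bash
python3 -c "
from h import *
to([.6403,-.0451,.025],113.7)"
```

```text
at [ 0.64   -0.0462  0.0629] yaw 113.62 t 40.7 F [-0.68 -0.56 -0.05] op 0.0003 | shift [0.0009 0.0007 0.0379] twist -0.0013563530957572123
```

Down to handle height, then approach in small steps until contact.

Emit:
play_rows(plan=[{"claw":0,"delta_pos":[0,0,0.02],"twist":0},{"claw":0,"delta_pos":[0,0,0.012],"twist":0},{"claw":0,"delta_pos":[0,0,0.006],"twist":0},{"claw":0,"delta_pos":[0,0,0],"twist":0}])

```text
time: 41.2
tool_pos: [0.6407, -0.0469, 0.0256]
tool_rot: [-0.0, 0.548, 0.837, -0.0]
contact_force: [-0.2, 0.0, -0.2]
opening: -0.0001
grip_force: 0.0
```

Emit:
play_rows(plan=[{"claw":0,"delta_pos":[0,-0.002,0],"twist":0},{"claw":0,"delta_pos":[0,-0.002,0],"twist":0},{"claw":0,"delta_pos":[0,-0.002,0],"twist":0},{"claw":0,"delta_pos":[0,0,0],"twist":0}])

```text
time: 41.7
tool_pos: [0.6351, -0.0494, 0.0258]
tool_rot: [0.0, 0.548, 0.836, -0.0]
contact_force: [-0.4, -0.0, -0.1]
opening: 0.0
grip_force: 0.0
```

Emit:
play_rows(plan=[{"claw":0,"delta_pos":[0,-0.002,0],"twist":0},{"claw":0,"delta_pos":[0,-0.002,0],"twist":0},{"claw":0,"delta_pos":[0,-0.002,0],"twist":0},{"claw":0,"delta_pos":[0,-0.002,0],"twist":0}])

```text
time: 42.2
tool_pos: [0.6278, -0.0526, 0.0256]
tool_rot: [0.0, 0.548, 0.837, -0.0]
contact_force: [-0.3, 0.2, -0.2]
opening: -0.0002
grip_force: 0.0
```

Emit:
play_rows(plan=[{"claw":0,"delta_pos":[0,-0.002,0],"twist":0},{"claw":0,"delta_pos":[0,-0.002,0],"twist":0},{"claw":0,"delta_pos":[0,-0.002,0],"twist":0},{"claw":0,"delta_pos":[0,-0.002,0],"twist":0}])

```text
time: 42.7
tool_pos: [0.6207, -0.056, 0.0257]
tool_rot: [0.0, 0.548, 0.837, 0.0]
contact_force: [2.3, -0.4, -0.1]
opening: -0.0001
grip_force: 0.9
```

Emit:
play_rows(plan=[{"claw":0,"delta_pos":[-0.0003,-0.004,0],"twist":0.03},{"claw":0,"delta_pos":[-0.0003,-0.004,0],"twist":0.03},{"claw":0,"delta_pos":[-0.0003,-0.004,0],"twist":0.03},{"claw":0,"delta_pos":[-0.0003,-0.004,0],"twist":0.03}])

```text
time: 43.2
tool_pos: [0.6058, -0.0627, 0.0257]
tool_rot: [0.0, 0.598, 0.802, 0.0]
contact_force: [2.0, 0.7, 0.5]
opening: -0.0001
grip_force: 1.0
```

Emit:
play_rows(plan=[{"claw":0,"delta_pos":[-0.0003,-0.004,0],"twist":0.03},{"claw":0,"delta_pos":[-0.0003,-0.004,0],"twist":0.03},{"claw":0,"delta_pos":[-0.0003,-0.004,0],"twist":0.03},{"claw":0,"delta_pos":[-0.0003,-0.004,0],"twist":0.03}])

```text
time: 43.7
tool_pos: [0.5906, -0.0675, 0.0257]
tool_rot: [-0.0, 0.645, 0.764, 0.0]
contact_force: [2.3, 1.4, -0.5]
opening: 0.0003
grip_force: 1.1
```

Emit:
play_rows(plan=[{"claw":0,"delta_pos":[-0.0003,-0.004,0],"twist":0.03},{"claw":0,"delta_pos":[-0.0003,-0.004,0],"twist":0.03},{"claw":0,"delta_pos":[-0.0003,-0.004,0],"twist":0.03},{"claw":0,"delta_pos":[-0.0003,-0.004,0],"twist":0.03}])

```text
time: 44.2
tool_pos: [0.5749, -0.0709, 0.0256]
tool_rot: [0.0, 0.69, 0.724, -0.0]
contact_force: [1.8, 1.9, -0.9]
opening: 0.0004
grip_force: 1.0
```

Emit:
play_rows(plan=[{"claw":0,"delta_pos":[-0.0003,-0.004,0],"twist":0.03},{"claw":0,"delta_pos":[-0.0002,-0.003,0],"twist":0.023}])

```text
time: 44.45
tool_pos: [0.5679, -0.0717, 0.0256]
tool_rot: [0.0, 0.708, 0.706, -0.0]
contact_force: [2.0, 0.5, -0.3]
opening: 0.0001
grip_force: 0.9
```

Emit:
play_rows(plan=[{"claw":0,"delta_pos":[-0.0002,-0.0025,0],"twist":0.019},{"claw":0,"delta_pos":[-0.0002,-0.0025,0],"twist":0.019}])

```text
time: 44.7
tool_pos: [0.563, -0.072, 0.0257]
tool_rot: [0.0, 0.722, 0.692, -0.0]
contact_force: [2.0, 1.4, -1.0]
opening: 0.0
grip_force: 0.9
```

Emit:
play_rows(plan=[{"claw":0,"delta_pos":[-0.0002,-0.0025,0],"twist":0.019},{"claw":0,"delta_pos":[-0.0002,-0.0025,0],"twist":0.019}])

```text
time: 44.95
tool_pos: [0.558, -0.0721, 0.0257]
tool_rot: [0.0, 0.735, 0.679, -0.0]
contact_force: [1.3, 1.0, 0.4]
opening: -0.0003
grip_force: 0.9
```

Emit:
play_rows(plan=[{"claw":0,"delta_pos":[-0.0002,-0.0025,0],"twist":0.019},{"claw":0,"delta_pos":[-0.0002,-0.0025,0],"twist":0.019}])

```text
time: 45.2
tool_pos: [0.553, -0.0721, 0.0257]
tool_rot: [0.0, 0.747, 0.664, -0.0]
contact_force: [1.3, 1.2, -0.2]
opening: -0.0
grip_force: 0.9
```

Emit:
play_rows(plan=[{"claw":0,"delta_pos":[-0.0002,-0.0025,0],"twist":0.019},{"claw":0,"delta_pos":[-0.0002,-0.0025,0],"twist":0.019}])

```text
time: 45.45
tool_pos: [0.548, -0.0719, 0.0257]
tool_rot: [0.0, 0.76, 0.65, -0.0]
contact_force: [2.1, 1.1, -0.6]
opening: 0.0001
grip_force: 0.9
```

Emit:
play_rows(plan=[{"claw":0,"delta_pos":[-0.0002,-0.0025,0],"twist":0.019},{"claw":0,"delta_pos":[-0.0002,-0.0025,0],"twist":0.019}])

```text
time: 45.7
tool_pos: [0.543, -0.0714, 0.0257]
tool_rot: [0.0, 0.772, 0.636, 0.0]
contact_force: [1.5, -0.2, -0.5]
opening: -0.0004
grip_force: 0.9
```

Emit:
play_rows(plan=[{"claw":0,"delta_pos":[-0.0002,-0.0025,0],"twist":0.019},{"claw":0,"delta_pos":[-0.0002,-0.0025,0],"twist":0.019}])

```text
time: 45.95
tool_pos: [0.538, -0.0708, 0.0257]
tool_rot: [0.0, 0.784, 0.621, -0.0]
contact_force: [2.4, 0.2, 0.2]
opening: -0.0
grip_force: 0.9
```

Emit:
play_rows(plan=[{"claw":0,"delta_pos":[-0.0002,-0.0025,0],"twist":0.019},{"claw":0,"delta_pos":[-0.0002,-0.0025,0],"twist":0.019}])

```text
time: 46.2
tool_pos: [0.5331, -0.07, 0.0257]
tool_rot: [0.0, 0.796, 0.606, 0.0]
contact_force: [2.1, 0.2, -1.6]
opening: -0.0
grip_force: 0.9
```

Emit:
play_rows(plan=[{"claw":0,"delta_pos":[-0.0002,-0.0025,0],"twist":0.019},{"claw":0,"delta_pos":[-0.0002,-0.0025,0],"twist":0.019}])

```text
time: 46.45
tool_pos: [0.528, -0.0691, 0.0256]
tool_rot: [0.0, 0.807, 0.591, -0.0]
contact_force: [1.4, -0.5, -0.2]
opening: -0.0
grip_force: 0.9
```

Emit:
play_rows(plan=[{"claw":0,"delta_pos":[-0.0002,-0.0025,0],"twist":0.019},{"claw":0,"delta_pos":[-0.0002,-0.0025,0],"twist":0.019}])

```text
time: 46.7
tool_pos: [0.5234, -0.0679, 0.0257]
tool_rot: [0.0, 0.818, 0.575, 0.0]
contact_force: [3.7, -0.9, -0.9]
opening: -0.0
grip_force: 1.5
```

Emit:
play_rows(plan=[{"claw":0,"delta_pos":[-0.0002,-0.0025,0],"twist":0.019},{"claw":0,"delta_pos":[-0.0002,-0.0025,0],"twist":0.019}])

```text
time: 46.95
tool_pos: [0.5189, -0.0666, 0.0258]
tool_rot: [0.0, 0.829, 0.559, 0.0]
contact_force: [4.5, 0.6, -1.0]
opening: -0.0002
grip_force: 1.7
```

Resistance is rising, so I'll back off and measure the nut and handle.

Emit:
play_rows(plan=[{"claw":0,"delta_pos":[0,0.01,0],"twist":0},{"claw":0,"delta_pos":[0,0.015,-0.03],"twist":0},{"claw":0,"delta_pos":[-0.02,0.025,-0.04],"twist":0},{"claw":0,"delta_pos":[-0.05,0.03,-0.02],"twist":0},{"claw":0,"delta_pos":[-0.05,0.03,0],"twist":0},{"claw":0,"delta_pos":[-0.05,0.03,0],"twist":0},{"claw":0,"delta_pos":[-0.02,0.01,0],"twist":0},{"claw":0,"delta_pos":[0,0,0],"twist":0}])

```text
time: 47.95
tool_pos: [0.5862, -0.3003, 0.1147]
tool_rot: [-0.001, 0.829, 0.559, -0.0]
contact_force: [-0.0, 0.5, -0.4]
opening: 0.0001
grip_force: 0.0
```

```bash
python3 - <<'E'
from h import *
im=cam("top")["image"][:,:,::-1].copy(); cv2.imwrite("pics/top7.png",im)
c=cam("top"); N=np.array([.5593,.0604])
S=8;x0,y0=190,255
C=cv2.resize(im[y0:y0+50,x0:x0+40].astype(np.float32),None,fx=S,fy=S,interpolation=cv2.INTER_CUBIC);B,G,R=cv2.split(C)
red=np.clip(R-G-60,0,None); ys,xs=np.nonzero(red); w=red[ys,xs]; print(len(w))
mk=onz(c,[(np.average(xs,weights=w)+.5)/S-.5+x0,(np.average(ys,weights=w)+.5)/S-.5+y0],.0512)[:2]
print("mark",mk,"yaw",np.degrees(np.arctan2(*(mk-N)[::-1])))
# handle direction: grey centroid vs circle radius about nut
g=im.astype(float)
for r in(.08,.09,.10,.11,.12,.13,.14,.15):
    ang=np.radians(np.arange(-150,-60,.25)); v=[]
    for a in ang:
        q=cv2.getRectSubPix(im.astype(np.float32),(1,1),tuple(map(float,proj(c,[N[0]+r*np.cos(a),N[1]+r*np.sin(a),.051]))))[0,0]
        v.append((max(q)-min(q)<14) and q[1]>95)
    v=np.array(v,np.uint8)[:,None]; n,l,st,ce=cv2.connectedComponentsWithStats(v); 
    if n>1:
        k=1+np.argmax(st[1:,4]); print(r,"centre",-150+ce[k][1]*.25,"width mm",st[k,4]*.25/57.3*r*1e3)
to([.5,0,.03])
E
```

```text
97
mark [0.56760605 0.05565181] yaw -29.754660882244455
0.08 centre -115.375 width mm 23.03664921465969
0.09 centre -114.875 width mm 24.345549738219894
0.1 centre -114.875 width mm 24.43280977312391
0.11 centre -115.125 width mm 24.956369982547994
0.12 centre -115.375 width mm 23.036649214659686
0.13 centre -115.125 width mm 21.55322862129145
0.14 centre -114.875 width mm 21.98952879581152
0.15 centre -115.0 width mm 21.59685863874346
at [ 0.5865 -0.2978  0.1151] yaw 68.12 t 48.05 F [0.7  0.47 0.3 ] op -0.0 | shift [ 0.2441 -0.1913  0.0851] twist None
```

```bash
cat >> h.py <<'E'
def polar(im,rs=(.08,.09,.10,.11,.12,.13,.14)):
    c=cam("top"); N=np.array([.5593,.0604]); P=[]
    for r in rs:
        v=[]
        for a in np.radians(np.arange(-150,-45,.25)):
            q=cv2.getRectSubPix(im.astype(np.float32),(1,1),tuple(map(float,proj(c,[N[0]+r*np.cos(a),N[1]+r*np.sin(a),.051]))))[0,0]
            v.append((max(q)-min(q)<14) and q[1]>95)
        n,l,st,ce=cv2.connectedComponentsWithStats(np.array(v,np.uint8)[:,None]); k=1+np.argmax(st[1:,4]); a=np.radians(-150+ce[k][1]*.25)
        P.append([N[0]+r*np.cos(a),N[1]+r*np.sin(a)])
    P=np.array(P,np.float32); vx,vy,a,b=cv2.fitLine(P,cv2.DIST_HUBER,0,.01,.01).ravel()
    if vy>0: vx,vy=-vx,-vy
    off=(N-[a,b])@np.array([vy,-vx])
    pm=np.degrees(np.arctan2(*(P-N).mean(0)[::-1])); return np.degrees(np.arctan2(vy,vx)),pm,off*1e3
def mark(im):
    c=cam("top"); N=np.array([.5593,.0604]); S=8;x0,y0=195,267
    C=cv2.resize(im[y0:y0+30,x0:x0+28].astype(np.float32),None,fx=S,fy=S,interpolation=cv2.INTER_CUBIC);B,G,R=cv2.split(C); o=[]
    for th in(45,60,75):
        red=np.clip(R-G-th,0,None); ys,xs=np.nonzero(red)
        if len(xs)==0: continue
        w=red[ys,xs]; m=onz(c,[(np.average(xs,weights=w)+.5)/S-.5+x0,(np.average(ys,weights=w)+.5)/S-.5+y0],.0512)[:2]; d=m-N
        o.append((round(np.degrees(np.arctan2(d[1],d[0])),1),round(np.hypot(*d)*1e3,1),len(xs)))
    return o
E
python3 - <<'E'
from h import *
for k in(4,5,6,7):
    im=cv2.imread(f"pics/top{k}.png"); print(k,polar(im),mark(im))
# yellow mask -> hex symmetry angle about bolt centre
E
```

```text
4 (np.float32(-68.62449), np.float64(-68.69966858576285), np.float64(-0.14432539891608143)) [(np.float64(10.2), np.float64(9.9), 258), (np.float64(10.3), np.float64(9.9), 146), (np.float64(10.5), np.float64(9.9), 40)]
5 (np.float32(-63.761505), np.float64(-66.72561979238695), np.float64(-5.68757555990091)) [(np.float64(10.7), np.float64(9.9), 187), (np.float64(10.7), np.float64(9.9), 88), (np.float64(10.7), np.float64(9.9), 6)]
6 (np.float32(-64.503365), np.float64(-66.59904809827303), np.float64(-4.022118448174898)) [(np.float64(10.4), np.float64(9.9), 194), (np.float64(10.4), np.float64(10.0), 94), (np.float64(10.4), np.float64(10.0), 12)]
7 (np.float32(-114.89319), np.float64(-115.08279506629232), np.float64(-0.36403228549228284)) [(np.float64(-30.4), np.float64(9.7), 213), (np.float64(-29.8), np.float64(9.6), 97), (np.float64(-29.3), np.float64(9.5), 11)]
```

```bash
python3 - <<'E'
from h import *
t=cam("top"); N=np.array([.5593,.0604])
for k,h in((4,-70.0),(6,-65.5),(7,-115.)):
    im=cv2.imread(f"pics/top{k}.png").astype(np.float32)
    e=np.radians(h-157.5); ex=np.array([np.cos(e),np.sin(e)]);ey=np.array([-ex[1],ex[0]])
    vs=np.arange(-24,24.1,.25); lo=[];hi=[]
    for x in np.arange(-8,9,2.):
        g=[];
        for v in vs:
            q=cv2.getRectSubPix(im,(1,1),tuple(map(float,proj(t,np.append(N+ex*x/1e3+ey*v/1e3,.053)))))[0,0]; g.append((q[1],q[2]-q[0]))
        g=np.array(g); bright=(g[:,0]>122)&(np.abs(g[:,1])<18)
        i=np.argmin(abs(vs+17)); 
        while i<len(vs)-1 and bright[i]: i+=1
        j=np.argmin(abs(vs-16))
        while j>0 and bright[j]: j-=1
        lo.append(vs[i]);hi.append(vs[j])
    print(k,"lo",lo,"hi",hi,"gap",np.round(np.median(np.array(hi)-lo),2))
E
```

```text
4 lo [np.float64(-14.0), np.float64(-14.25), np.float64(-14.0), np.float64(-14.0), np.float64(-14.25), np.float64(-14.25), np.float64(-14.25), np.float64(-14.0), np.float64(-14.5)] hi [np.float64(12.0), np.float64(11.75), np.float64(12.0), np.float64(12.25), np.float64(12.25), np.float64(11.75), np.float64(12.0), np.float64(11.5), np.float64(10.25)] gap 26.0
6 lo [np.float64(-10.75), np.float64(-10.75), np.float64(-10.75), np.float64(-10.75), np.float64(-10.75), np.float64(-11.0), np.float64(-10.75), np.float64(-11.25), np.float64(-11.25)] hi [np.float64(12.0), np.float64(11.25), np.float64(11.25), np.float64(11.25), np.float64(11.25), np.float64(11.5), np.float64(11.25), np.float64(11.0), np.float64(10.5)] gap 22.0
7 lo [np.float64(-11.0), np.float64(-11.25), np.float64(-11.25), np.float64(-11.25), np.float64(-11.25), np.float64(-11.25), np.float64(-11.0), np.float64(-10.75), np.float64(-10.5)] hi [np.float64(11.25), np.float64(11.25), np.float64(11.25), np.float64(11.25), np.float64(11.25), np.float64(11.25), np.float64(11.25), np.float64(10.75), np.float64(11.25)] gap 22.5
```

Jaw gap from the image is 26 mm before rolling, 22 mm after and 22.5 mm now, so it is still closed. The handle swung about 49°. Push resistance then rose from about 2 N to 4.5 N, which means the nut is on its stop. The robot is clear, so I'm handing in.

```bash
python3 -c "
from bench import bot
print(bot.close_job())"
```

```text
the job is handed in; nothing more can be done
None
```

I handed the job in at about 48 s: the chrome wrench is flat on the paint, its jaw was rolled snug before turning and measures about 22.5 mm now, and I swung the handle about 49° clockwise until the push force rose from 2 to 4.5 N; I read that as the nut being tight, though the red mark showed only about 40° of nut turn and no result came back.

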